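# Load, close and pin the transit rack

## Robot

A 6-joint arm with a two-finger parallel gripper is mounted at the origin on a cart in front of the work surface, level with it; the furniture and walls round the work are solid. World frame = base frame: x ahead of the robot, y to its left, z up, the work surface at z = 0. Lengths are in m, angles in rad, forces in N, time in s.
With the tool pointing down it reaches from about 0.35 to 0.85 m from the base axis. Payload 8.1 kg.
Tool frame: the origin (TCP) lies midway between the tips of the shut fingers; the grasp point (between the pads) lies 19 mm behind it; z points along the fingers, y is the direction in which the jaws open and shut (so a half turn about z gives the same grasp; the last joint's range is limited). The gripper opens to 93 mm and grips with 3 to 60 N. Pads are 15 mm wide; open, the fingers measure 128 mm over their backs; the gripper's body (75 mm by 188 mm) begins 65 mm behind the grasp point.
Start: joints at [1.073, 0.13, 1.488, -0, 1.523, -0.085], TCP at [0.241, 0.55, 0.219] pointing down, gripper open.
Joint ranges: [-2.96, 2.96], [-0.89, 2.26], [0.02, 2.5], [-1.34, 4.48], [0, 2.73], [-2.66, 2.66]. Speed limits (rad/s): [2.39, 2.39, 2.79, 3.14, 3.14, 3.14].

## Interface

Orientations are given as a rotation vector (axis times angle).
In Python, from plant import monitor, eyes, ticket gives the robot as it stands.
- The arm moves only by the tool send_rows, never from a script. Its argument "motion" is a list of rows, each a list of 2 entries, a list of its own where there are three numbers: the shift along the tool's x, y, z in m, then the turn about the tool's z in degrees. In form: [[[dx, dy, dz], twist], ...]. A call has 1 to 12 rows; each row is the pose to reach, as a shift and turn from the pose commanded when the call began, along the tool's axes at that moment; what a row does not reach only later rows make up. A row lasts 1/8 s, in which the tool goes at most 62.5 mm and 10.7 degrees, less where a joint would pass 70% of its speed; a pose out of reach is approached as far as the arm can. A call with a gripper value outside its range is refused whole. "jaw" is the finger opening in m, from 0 to 0.093, set as the call begins (left out, the last holds). The fingers move at their own pace and stop on an object; "squeeze" is the grip in N (left out, the last holds). Time passes only in rows, so rows that repeat a pose let the fingers close. It gives the time, the measured TCP pose, the force and the opening at its end, in the units of the state.
- monitor.read_state(): the state, without advancing time (a new reading comes with each control period).
- eyes.read_camera(name): name is "scene" or "side" or "wrist"; returns the picture (400x640x3 uint8, red, green, blue); there is no depth.
- eyes.camera_model(name): a dict with "mtx" (3x3 intrinsics, pixels), "cam_to_world" (4x4, takes a point from camera to world coordinates); the wrist camera has in their place "mount" (4x4, takes a point from camera to tool coordinates, whose origin is the TCP and whose axes are the flange's). Camera axes: x right, y down, z forward; pixel columns grow to the right and rows downward; lengths in m; the calibration is good to about 2 mm. A picture is of the moment at which its call begins: read the wrist's pose just before it. camera_model takes no time and is no camera call.
- ticket.close_job(): hands the job in, once; it reports no verdict.
The state is a dict: "t": time; "q": joint angles; "dq": joint speeds; "joint_torque": joint torques, N m; "tool_pos": TCP position; "orientation": TCP orientation; "force": force on the tool from outside, world axes, zero at the start; "wrist_torque": the same for the moment, N m; "opening": finger opening in m.
Only numpy, scipy, OpenCV 4.12 (cv2) and the standard library are available. Lean on these libraries where they do the work, as an engineer would, in place of code of your own. Each camera call takes 0.05 s, during which the arm holds its last target.

## Task

Make the transit rack ready for the road: hang the round pail by its handle on the double hook nearest the hasp's hinge and the square-cornered wooden caddy by its handle on the double hook nearest the staple, in either order. Then swing the long hasp fully home over the staple and drop the pin down through the staple until its collar rests on it. Leave the gear, tin, bush, vee block and pliers on the bench where they are.

Things in the scene. Friction and masses are not known exactly. Their poses are not given: they have to be found in the camera images.
- pail_grip (a point): Round aluminium pail, 86 mm across, 54 mm high, 0.3 kg, with a rigid upright handle. The point is the centre of the handle grip, 105 mm above the underside, over the pail's centre: a wooden sleeve 36 mm long, 14 mm wide, 14 mm high on a level 10 mm steel bar 92 mm long. Own axes: y along the bar, z up. Stands on the bench at the start.
- caddy_grip (a point): Square-cornered open plywood caddy, 80 mm (x) by 86 mm (y) by 42 mm high, 0.35 kg, brass bushes fixed in it, rigid handle. The point is the centre of the handle grip, 105 mm above the underside, over the centre: a wooden sleeve 36 mm long, 14 x 14 mm, on a level 10 mm bar 92 mm long. Own axes: y along the bar, z up.
- seat_hinge (a point): Double hook nearest the hinge, on the fixed rack. Point: where a hung grip's centre rests, 142 mm up. Rack axes: y along the rack to the hinge (robot's left), x away from it. Two 8 mm prongs along x at y -29 and +29 mm, tips at x -29, z +10 mm; the bar lies along y over both, fingers between, in vees 17 mm deep, x -24 to 24. Bring it in over the tips from the front; no back above z -40 mm.
- seat_staple (a point): The same double hook nearest the staple, 108 mm from the first along the rack's -y; same meaning, axes and sizes.
- hasp_hinge (a point): Upright hinge axis of the hasp, on the rack 71 mm beyond seat_hinge along the rack's y, 170 mm above the bench (mid-height of the strap). Own axes as the rack's. No part of the rack is higher than 190 mm above the bench, save the hasp's knob.
- hasp_knob (a point): Centre of the hasp's upright round black knob, 16 mm diameter, its top 26 mm above the point, the strap's top edge 24 mm below it; 125 mm from the hinge axis, 206 mm above the bench. The hasp is a level steel strap on edge, 24 mm high, 5 mm thick, 291 mm long from the hinge, with a slot near its end for the staple.
- hasp (a joint): Angle of the hasp, rad. 0 = home: the strap lies along the rack's -y from the hinge, over the hung handles, its slot over the staple. Positive = open, swinging level towards the robot: at angle a it points along (-sin a, -cos a) in the rack's x, y. Starts between 1.75 and 2.25; range 0 to 2.5, end stop at each; light friction (0.08 N m), stays where left.
- staple (a point): The staple: a level loop of 6 mm steel wire at the rack's end opposite the hinge, 170 mm above the bench, sticking out to the front through the slot of the closed hasp. The point is where the pin's axis should go: midway between the side wires (18 mm clear between them, rack's y), 26 mm in front of the closed strap's face and 16 mm behind the front wire. Own axes as the rack's.
- pin_grip (a point): Steel drop pin, 95 mm long, 70 g, upright in a hole of a fixed wooden block 56 x 56 x 58 mm. The point: centre of its round handle, 16 mm diameter, 42 mm long. Collar 32 mm diameter, its underside 25 mm below the point, resting on the block; shank 10 mm diameter, tapered tip 74 mm below the point. Home in the staple, the point is 28 mm above the staple point.
- gear_blank: Bystander: steel gear 72 mm across, 24 mm high, lying on the bench; origin at its underside.
- grease_tin: Bystander: open dark blue tin, 62 mm across, 50 mm high; origin at its underside.
- bush: Bystander: brass bush 34 mm across, 30 mm high; origin at its underside.
- v_block: Bystander: steel vee block 50 x 60 x 45 mm; origin at its underside.
- pliers: Bystander: pliers 170 mm long lying flat, 11 mm high; origin at their middle.

How it is judged:
By the outcome, as a careful person would: the job done as asked, in the order asked, and still so for the second after the job is handed in, with the robot touching nothing.
It also fails if it takes over 72 s, if anything falls off the work surface, if the arm or the gripper's body presses on something with over 40 N, if the wrist force passes 120 N, or if a joint passes its speed limit or range.

## Working session

There is one attempt and no reset: what is moved stays moved. The work goes in short steps, Python scripts to look and compute and a tool call to move; the robot and the scene stay as the last step left them, time stands still between calls to the robot, and variables do not carry over. Pictures are saved under pics/ and viewed, and the job is handed in when it is done.

Besides the shell and the picture viewer there is one more tool, called after "Request:" by a JSON object that holds its "name" and its "arguments". send_rows: Moves the arm, as the interface text tells. Its arguments: {"type":"object","properties":{"motion":{"type":"array","items":{"type":"array"}},"jaw":{"type":"number"},"squeeze":{"type":"number"}},"required":["motion"]}

```bash
mkdir -p pics; ls
python3 - <<'E'
from plant import monitor, eyes
import cv2
print(monitor.read_state())
for n in ["scene","side","wrist"]:
    m=eyes.camera_model(n); print(n,m)
    im=eyes.read_camera(n); cv2.imwrite(f"pics/{n}0.png",im[:,:,::-1])
E
```

```text
pics
{'t': 0.0, 'q': array([ 1.07261196e+00,  1.31141255e-01,  1.48927239e+00, -5.14710340e-05,
        1.52298669e+00, -8.53910153e-02]), 'dq': array([ 0.00129644, -0.00152687, -0.00085566, -0.00109282,  0.00093267,
        0.00134531]), 'joint_torque': array([ 1.80413295e-03, -5.59845793e+01, -4.91762567e+01,  7.67768710e-02,
        3.52084986e-02, -2.16547205e-04]), 'tool_pos': array([0.24042371, 0.54910831, 0.21760312]), 'orientation': array([-6.43719805e-01, -3.07445345e+00,  2.74229219e-03]), 'force': array([ 0.32793828, -0.5043601 ,  0.34666892]), 'wrist_torque': array([-0.03130317,  0.01912033, -0.03195828]), 'opening': 0.09301208986610639}
scene {'mtx': array([[382.86388711,   0.        , 324.68652086],
       [  0.        , 382.86388711, 200.34169086],
       [  0.        ,   0.        ,   1.        ]]), 'cam_to_world': array([[ 0.60070436, -0.38817379,  0.69891014, -0.44064195],
       [-0.79941134, -0.2809407 ,  0.53104975, -0.80018526],
       [-0.00978729, -0.87772059, -0.47907283,  0.82589533],
       [ 0.        ,  0.        ,  0.        ,  1.        ]])}
side {'mtx'
[... 238 characters left out ...]
   [-0.10323183,  0.56198083, -0.82068309,  1.30255862],
       [ 0.02156368, -0.82363289, -0.56671322,  1.06504906],
       [ 0.        ,  0.        ,  0.        ,  1.        ]])}
wrist {'mtx': array([[308.58720938,   0.        , 321.51949483],
       [  0.        , 308.58720938, 201.41607242],
       [  0.        ,   0.        ,   1.        ]]), 'mount': array([[ 2.98974448e-04, -9.60768047e-01, -2.77352970e-01,
         7.83999280e-02],
       [ 9.99998942e-01, -1.07674701e-04,  1.45094730e-03,
        -6.73875850e-04],
       [-1.42388770e-03, -2.77353111e-01,  9.60766998e-01,
        -1.66157773e-01],
       [ 0.00000000e+00,  0.00000000e+00,  0.00000000e+00,
         1.00000000e+00]])}
```

View pics/scene0.png

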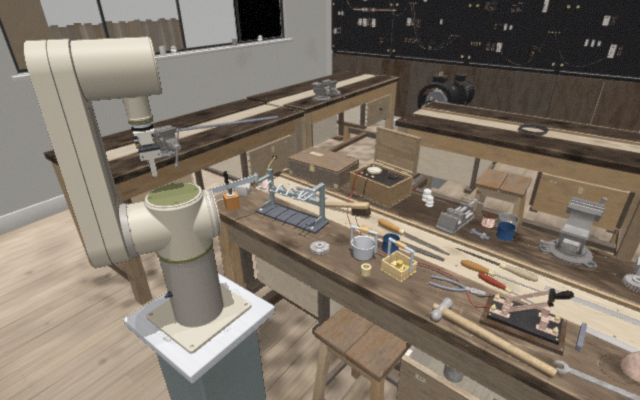

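View pics/side0.png

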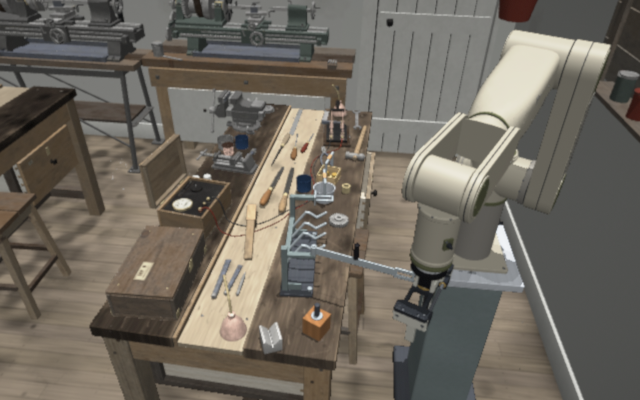

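View pics/wrist0.png

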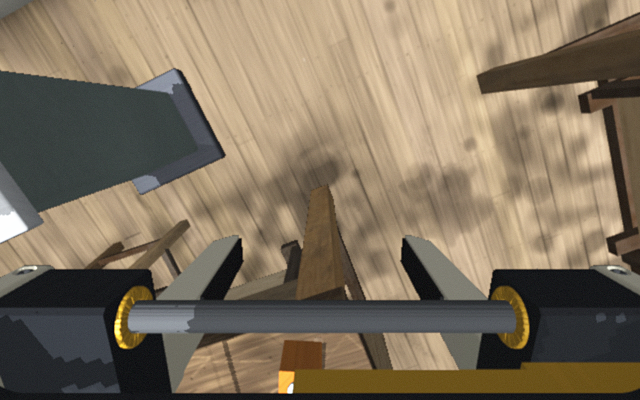

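The pail, caddy and rack are near the middle of the scene view, and the orange pin block is by the rack's hinge end. I'll enlarge both views.

Run:
```python
import cv2
a=cv2.imread("pics/scene0.png"); b=cv2.imread("pics/side0.png")
cv2.imwrite("pics/s1.png",cv2.resize(a[160:310,200:400],None,fx=4,fy=4,interpolation=cv2.INTER_CUBIC))
cv2.imwrite("pics/s2.png",cv2.resize(a[220:340,330:490],None,fx=5,fy=5,interpolation=cv2.INTER_CUBIC))
cv2.imwrite("pics/d1.png",cv2.resize(b[140:290,260:420],None,fx=4,fy=4,interpolation=cv2.INTER_CUBIC))
cv2.imwrite("pics/d2.png",cv2.resize(b[230:360,220:420],None,fx=4,fy=4,interpolation=cv2.INTER_CUBIC))
```

```text
(no output)
```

View pics/s1.png

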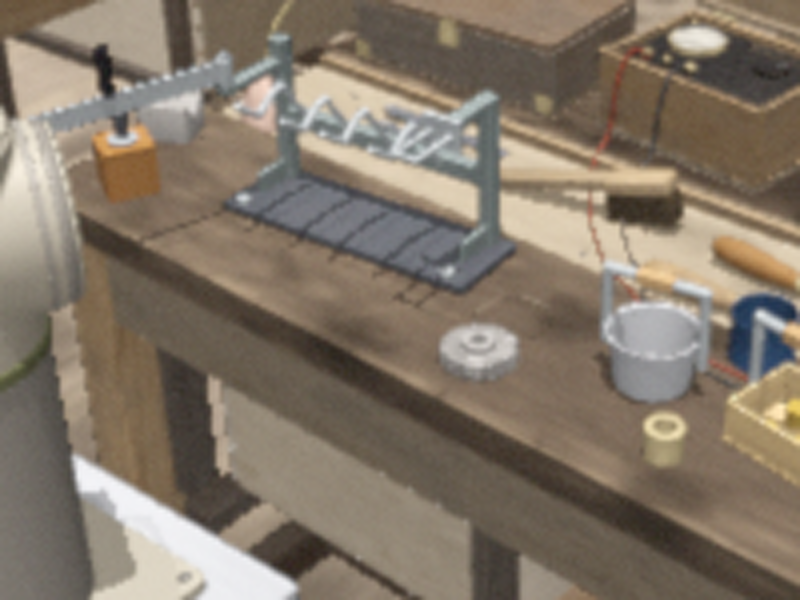

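View pics/s2.png

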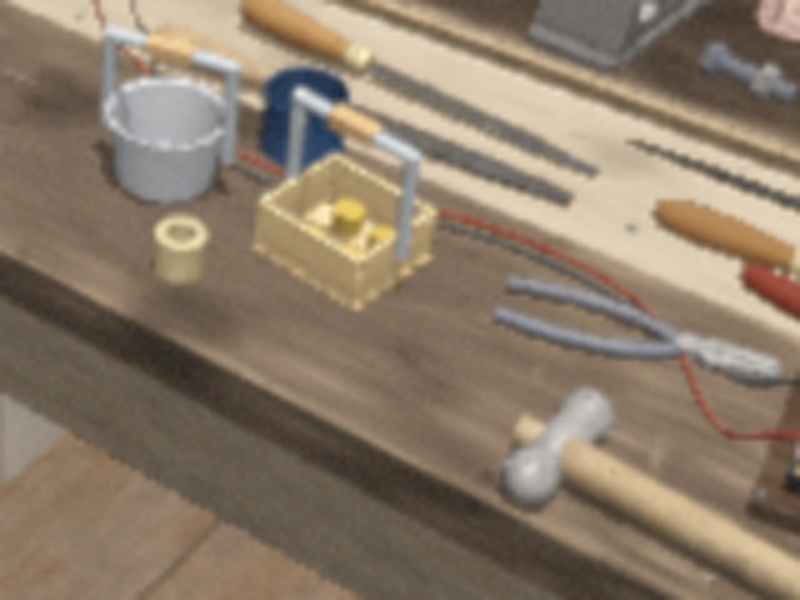

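View pics/d1.png

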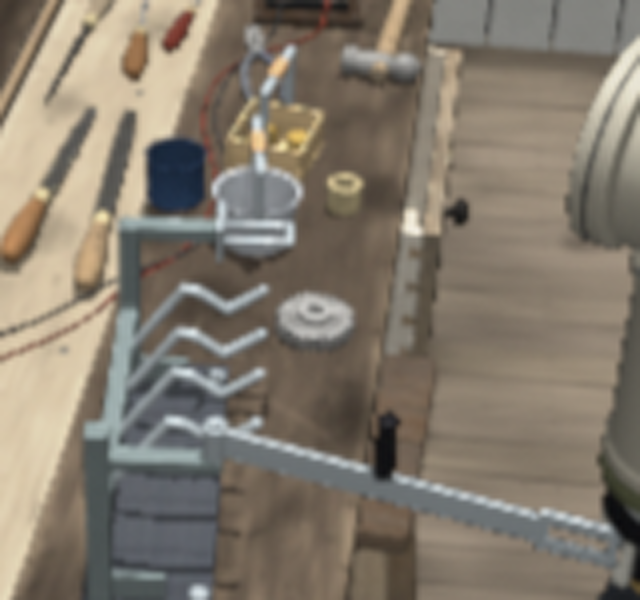

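View pics/d2.png

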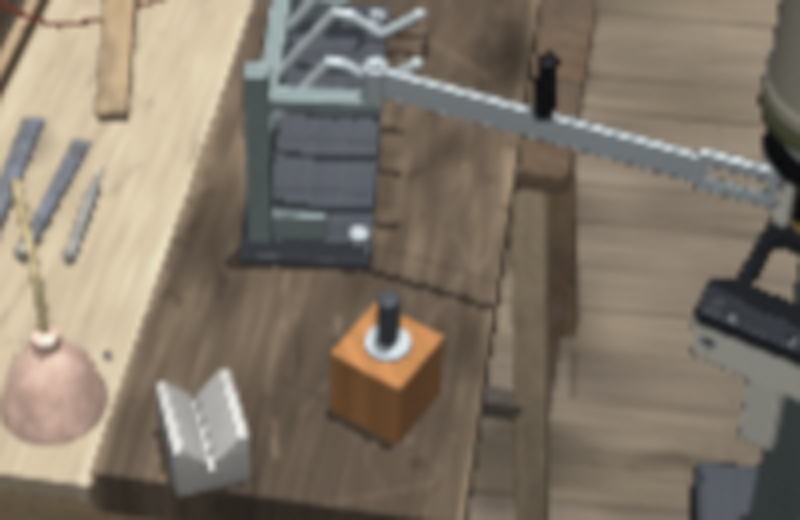

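```bash
cat > h.py <<'E'
import numpy as np, cv2
from plant import monitor, eyes
from scipy.spatial.transform import Rotation as R
def camT(n,st=None):
    m=eyes.camera_model(n); K=m["mtx"]
    if n!="wrist": return K,m["cam_to_world"]
    st=st or monitor.read_state()
    T=np.eye(4);T[:3,:3]=R.from_rotvec(st["orientation"]).as_matrix();T[:3,3]=st["tool_pos"]
    return K,T@m["mount"]
def ray(n,uv,KT=None):
    K,T=KT or camT(n)
    d=T[:3,:3]@np.linalg.solve(K,[uv[0],uv[1],1.]); return T[:3,3],d
def atz(n,uv,z,KT=None):
    o,d=ray(n,uv,KT); return (o+d*(z-o[2])/d[2])
def tri(*rs):
    A=np.zeros((3,3));b=np.zeros(3)
    for o,d in rs:
        d=d/np.linalg.norm(d);P=np.eye(3)-np.outer(d,d);A+=P;b+=P@o
    p=np.linalg.solve(A,b)
    return p,[np.linalg.norm(np.cross(p-o,d/np.linalg.norm(d))) for o,d in rs]
def proj(n,p,KT=None):
    K,T=KT or camT(n); c=np.linalg.inv(T)@np.append(p,1); u=K@c[:3]; return u[:2]/u[2]
def save(n,name):
    st=monitor.read_state(); im=eyes.read_camera(n)
    cv2.imwrite(f"pics/{name}.png",im[:,:,::-1]); np.savez(f"pics/{name}.npz",K=camT(n,st)[0],T=camT(n,st)[1]); return im
E
python3 - <<'E'
from h import *
np.set_printoptions(precision=4,suppress=True)
s1=lambda u,v:(200+u/4,160+v/4)
s2=lambda u,v:(330+u/5,220+v/5)
d1=lambda u,v:(260+u/4,140+v/4)
d2=lambda u,v:(220+u/4,230+v/4)
pts={"hingetop":(s1(222,62),d1(213,425),.185),"knob":(s1(103,68),d2(545,85),.206),
"pin":(s1(120,120),d2(388,320),.083),"collar":(s1(122,140),d2(388,343),.06),
"pail":(s2(170,45),d1(259,138),.105),"caddy":(s2(355,122),d1(282,66),.105),
"postL":(s1(280,36),d1(98,428),.19),"postR":(s1(487,95),d1(128,222),.19),
"pailE1":(s2(108,30),d1(255,180),.11),"pailE2":(s2(237,67),d1(265,97),.11),
"cadE1":(s2(298,91),d1(267,92),.11),"cadE2":(s2(418,155),d1(293,48),.11)}
for k,(a,b,z) in pts.items():
    print(k,tri(ray("scene",a),ray("side",b)),atz("scene",a,z),atz("side",b,z))
for k,(a,z) in {"gear":((480,365),0),"bush":((663,462),0)}.items(): print(k,atz("scene",s1(*a),z))
print("tip",atz("side",d2(775,185),.17), atz("scene",s1(40,122),.17))
E
```

```text
hingetop (array([0.5084, 0.2665, 0.1802]), [np.float64(0.0023060862255897398), np.float64(0.0023060862255896595)]) [0.4979 0.2575 0.185 ] [0.5097 0.2699 0.185 ]
knob (array([0.3882, 0.3025, 0.2079]), [np.float64(1.4419243569663747e-05), np.float64(1.4419243569678343e-05)]) [0.3907 0.3058 0.206 ] [0.3882 0.3003 0.206 ]
pin (array([0.4818, 0.4107, 0.081 ]), [np.float64(0.00015285061582497327), np.float64(0.0001528506158250899)]) [0.4792 0.4075 0.083 ] [0.4818 0.4124 0.083 ]
collar (array([0.481 , 0.4104, 0.0575]), [np.float64(0.000663568729913344), np.float64(0.0006635687299132811)]) [0.4772 0.4064 0.06  ] [0.4814 0.4121 0.06  ]
pail (array([ 0.5214, -0.2385,  0.1099]), [np.float64(0.0015120805307587903), np.float64(0.0015120805307587471)]) [ 0.5256 -0.2349  0.105 ] [ 0.5232 -0.2485  0.105 ]
caddy (array([ 0.5124, -0.3823,  0.1093]), [np.float64(8.297387716162454e-05), np.float64(8.297387716179419e-05)]) [ 0.518  -0.3798  0.105 ] [ 0.513 -0.39   0.105]
postL (array([0.5925, 0.2712, 0.175 ]), [np.float64(0.0007227402511022913), np.float64(0.000722740251102312)]) [0.5698 0.2469 0.19  ] [
[... 261 characters left out ...]
2), np.float64(0.001486970187854929)]) [ 0.5099 -0.194   0.11  ] [ 0.5194 -0.1669  0.11  ]
pailE2 (array([ 0.5188, -0.2951,  0.1187]), [np.float64(0.00528545484334858), np.float64(0.00528545484334871)]) [ 0.5222 -0.2896  0.11  ] [ 0.5239 -0.3175  0.11  ]
cadE1 (array([ 0.5239, -0.3343,  0.1068]), [np.float64(0.0009540544441363276), np.float64(0.0009540544441364938)]) [ 0.521  -0.3363  0.11  ] [ 0.5228 -0.3274  0.11  ]
cadE2 (array([ 0.5056, -0.4289,  0.1061]), [np.float64(0.0012251566760898584), np.float64(0.0012251566760898512)]) [ 0.5024 -0.4309  0.11  ] [ 0.5043 -0.42    0.11  ]
gear [ 0.4467 -0.1021  0.    ]
bush [ 0.4292 -0.3063  0.    ]
tip [0.2298 0.3407 0.17  ] [0.3242 0.3245 0.17  ]
```

Run:
```python
from h import *
np.set_printoptions(precision=4,suppress=True)
st=monitor.read_state(); print(R.from_rotvec(st["orientation"]).as_matrix())
d1=lambda u,v:(260+u/4,140+v/4)
for t in [(267,288),(267,330),(263,372),(260,422)]: print(atz("side",d1(*t),.152))
for t in [(293,235),(220,235),(222,222)]: print(atz("side",d1(*t),.17))
```

```text
[[-0.916   0.4012 -0.0007]
 [ 0.4012  0.916  -0.0012]
 [ 0.0001 -0.0014 -1.    ]]
[0.4895 0.0562 0.152 ]
[0.4845 0.1118 0.152 ]
[0.4829 0.1645 0.152 ]
[0.4797 0.2233 0.152 ]
[0.4732 0.0042 0.17  ]
[0.533  0.0123 0.17  ]
[ 0.5334 -0.0069  0.17  ]
```

```bash
cat >> h.py <<'E'
def go(p,az=None,st=None):
    """shift in tool axes (mm) & twist (deg) from measured pose to world TCP p, tool-y azimuth az (deg)"""
    st=st or monitor.read_state(); M=R.from_rotvec(st["orientation"]).as_matrix()
    d=M.T@(np.array(p)-st["tool_pos"]); c=np.degrees(np.arctan2(M[1,1],M[0,1]))
    tw=None if az is None else round(-((az-c+90)%180-90),2)
    print("shift mm",np.round(d*1000,1),"twist",tw,"az now",round(c,2),"len",round(np.linalg.norm(d)*1000)); return d,tw
E
python3 - <<'E'
from h import *
go([.48,.24,.36],4)
E
```

```text
shift mm [-343.4 -187.4 -142. ] twist 62.35 az now 66.35 len 416
```

Request:
{"name": "send_rows", "arguments": {"motion": [[[-0.02, -0.01, -0.05], 10], [[-0.07, -0.04, -0.08], 20], [[-0.12, -0.065, -0.11], 30], [[-0.17, -0.09, -0.135], 40], [[-0.22, -0.12, -0.142], 50], [[-0.27, -0.147, -0.142], 60], [[-0.32, -0.174, -0.142], 62.4], [[-0.343, -0.187, -0.142], 62.4], [[-0.343, -0.187, -0.142], 62.4]]}}

```text
t: 1.27
tool_pos: [0.4807, 0.239, 0.3601]
orientation: [-2.147, -2.293, 0.002]
force: [-0.8, 0.3, 0.2]
opening: 0.0934
```

Run:
```python
from h import *
save("wrist","w1"); st=monitor.read_state(); print(st["t"],st["tool_pos"],st["dq"],st["orientation"])
```

```text
1.325 [0.47998611 0.24018817 0.3602174 ] [ 0.0368191  -0.00615815  0.00102799  0.0079424   0.00248922  0.0083222 ] [-2.14528062e+00 -2.29419638e+00  1.03531162e-03]
```

View pics/w1.png

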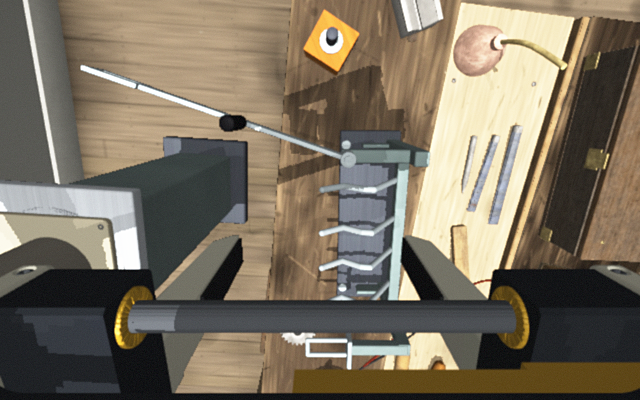

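Run:
```python
import cv2
a=cv2.imread("pics/w1.png")
cv2.imwrite("pics/w1a.png",cv2.resize(a[120:280,290:450],None,fx=5,fy=5,interpolation=cv2.INTER_CUBIC)[:600*2])
cv2.imwrite("pics/w1b.png",cv2.resize(a[280:380,280:420],None,fx=5,fy=5,interpolation=cv2.INTER_CUBIC))
cv2.imwrite("pics/w1c.png",cv2.resize(a[0:80,290:380],None,fx=6,fy=6,interpolation=cv2.INTER_CUBIC))
```

```text
(no output)
```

View pics/w1a.png

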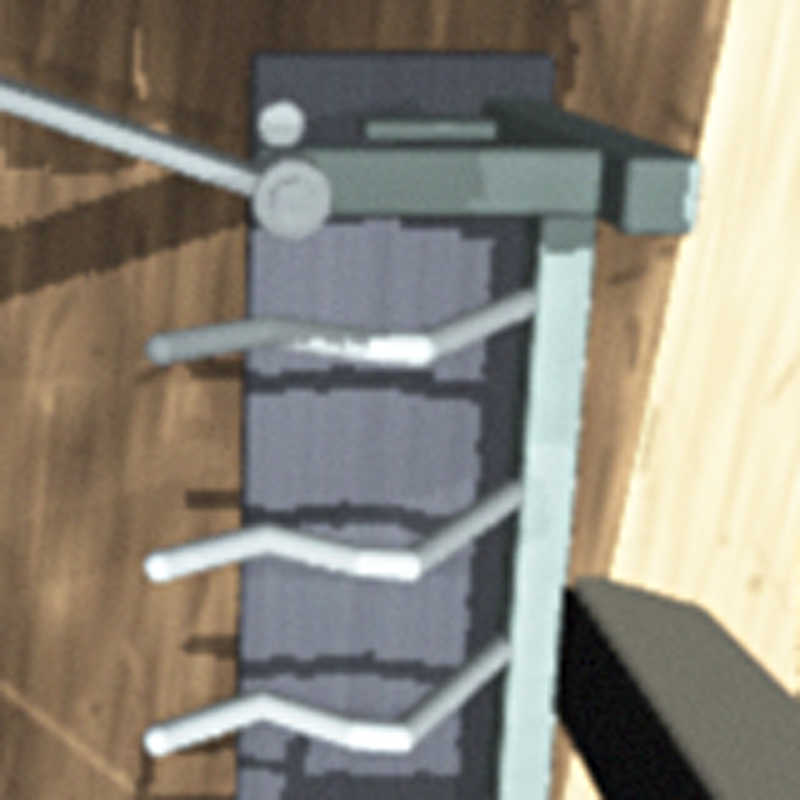

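View pics/w1b.png

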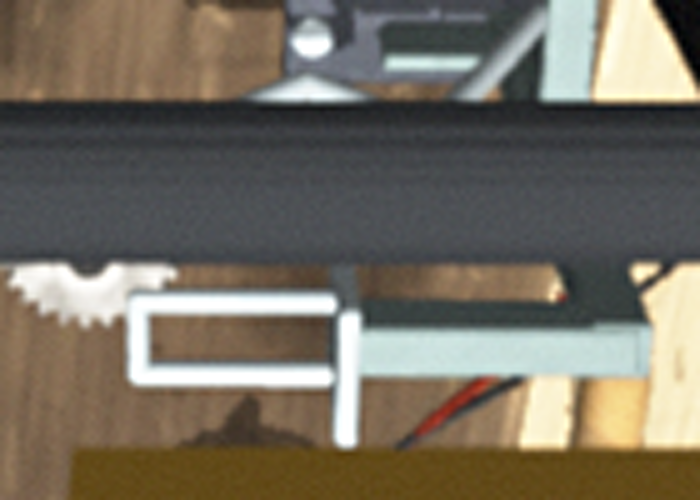

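View pics/w1c.png

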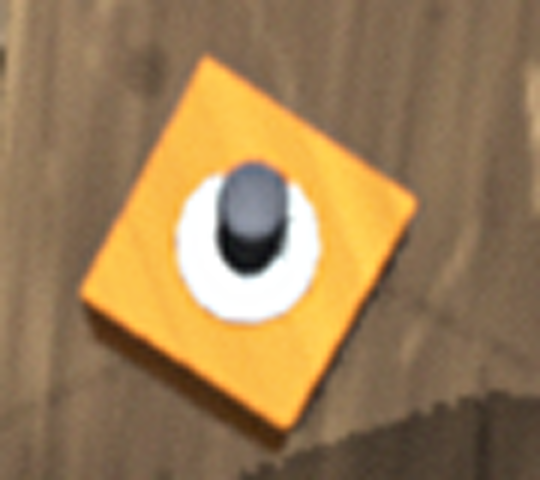

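Run:
```python
from h import *
np.set_printoptions(precision=4,suppress=True)
f=np.load("pics/w1.npz"); KT=(f["K"],f["T"]); print("cam",KT[1][:3,3])
A=lambda u,v:(290+u/5-.4,120+v/5-.4)
B=lambda u,v:(280+u/5-.4,280+v/5-.4)
C=lambda u,v:(290+u/6-.4,v/6-.4)
for n,p,z in [("tip1",A(158,350),.152),("tip2",A(158,566),.152),("tip3",A(155,742),.152),("vee1",A(270,328),.134),("vee2",A(265,535),.134),("vee3",A(262,703),.134),
 ("hinge",A(292,197),.19),("hinge",A(292,197),.185),
 ("stap FL",B(140,303),.17),("FR",B(140,376),.17),("backL",B(335,303),.17),("backR",B(335,376),.17),("plate far end",B(347,450),.17),
 ("pintop",C(253,195),.104),("collar",C(248,245),.062)]:
    print(n,atz("wrist",p,z,KT))
print("knobtop",atz("wrist",(235,120),.232,KT),"tip",atz("wrist",(82,67),.182,KT))
```

```text
cam [0.4744 0.3161 0.5262]
tip1 [0.4799 0.2238 0.152 ]
tip2 [0.4837 0.1661 0.152 ]
tip3 [0.4862 0.1154 0.152 ]
vee1 [0.5089 0.2271 0.134 ]
vee2 [0.5125 0.1698 0.134 ]
vee3 [0.5159 0.1198 0.134 ]
hinge [0.5063 0.2693 0.19  ]
hinge [0.5067 0.2687 0.185 ]
stap FL [0.475  0.0135 0.17  ]
FR [ 0.4763 -0.0109  0.17  ]
backL [0.5287 0.0171 0.17  ]
backR [ 0.5308 -0.0073  0.17  ]
plate far end [ 0.5365 -0.0326  0.17  ]
pintop [0.4805 0.4117 0.104 ]
collar [0.4807 0.4109 0.062 ]
knobtop [0.3951 0.3042 0.232 ] tip [0.2247 0.3448 0.182 ]
```

Run:
```python
from h import *
go([.522,-.242,.23],5)
```

```text
shift mm [-483.9    9.7  130.2] twist -1.16 az now 3.84 len 501
```

Request:
{"name": "send_rows", "arguments": {"motion": [[[-0.055, 0.001, 0.0], 0], [[-0.115, 0.002, 0.0], 0], [[-0.175, 0.003, 0.0], -1], [[-0.235, 0.005, 0.01], -1], [[-0.29, 0.006, 0.035], -1], [[-0.345, 0.007, 0.065], -1], [[-0.4, 0.008, 0.095], -1], [[-0.45, 0.009, 0.12], -1], [[-0.484, 0.01, 0.13], -1], [[-0.484, 0.01, 0.13], -1], [[-0.484, 0.01, 0.13], -1]]}}

```text
t: 2.7
tool_pos: [0.5236, -0.2399, 0.231]
orientation: [-2.122, -2.316, -0.001]
force: [0.1, 1.1, 0.6]
opening: 0.0931
```

Run:
```python
from h import *
a=save("wrist","w2")
```

```text
(no output)
```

View pics/w2.png

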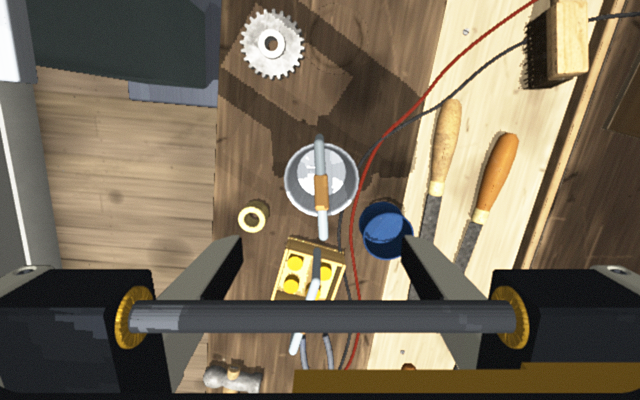

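Run:
```python
import cv2
a=cv2.imread("pics/w2.png")
cv2.imwrite("pics/w2a.png",cv2.resize(a[125:275,230:420],None,fx=4,fy=4,interpolation=cv2.INTER_CUBIC))
cv2.imwrite("pics/w2b.png",cv2.resize(a[235:365,250:370],None,fx=4,fy=4,interpolation=cv2.INTER_CUBIC))
```

```text
(no output)
```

View pics/w2a.png

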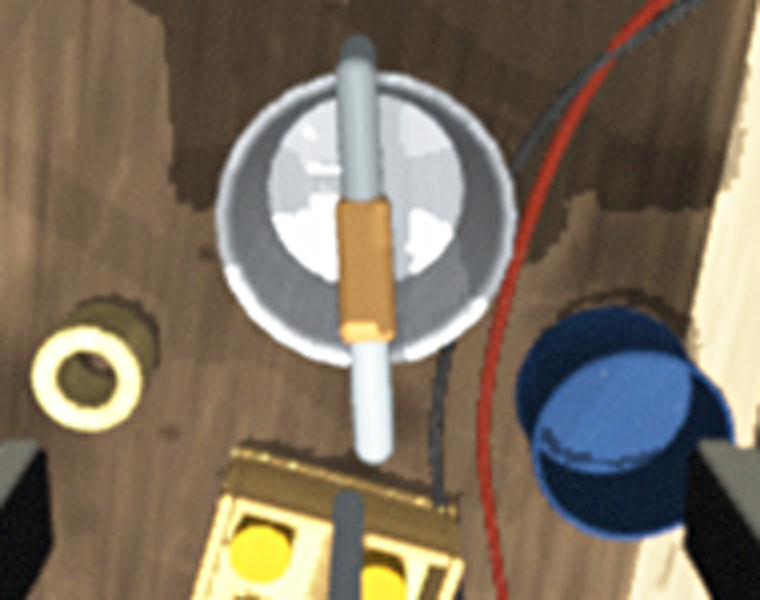

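View pics/w2b.png

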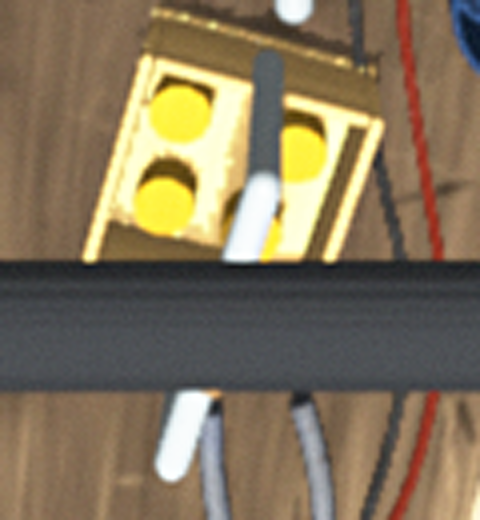

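Run:
```python
from h import *
np.set_printoptions(precision=4,suppress=True)
f=np.load("pics/w2.npz"); KT=(f["K"],f["T"])
A=lambda u,v:(230+u/4-.4,125+v/4-.4)
B=lambda u,v:(250+u/4-.4,235+v/4-.4)
g=lambda p,z:atz("wrist",p,z,KT)
a,b=g(A(360,75),.11),g(A(373,445),.11); d=a-b
print("pail",a,b,(a+b)/2,np.linalg.norm(d),np.degrees(np.arctan2(-d[0],d[1])), "sleeve",g(A(366,263),.112))
a,b=g(B(262,188),.11),g(B(172,465),.11); d=a-b
print("caddy",a,b,(a+b)/2,np.linalg.norm(d),np.degrees(np.arctan2(-d[0],d[1])))
go([.5225,-.2405,.087],4)
```

```text
pail [ 0.5163 -0.1902  0.11  ] [ 0.5274 -0.2809  0.11  ] [ 0.5219 -0.2355  0.11  ] 0.09137562787480623 6.970722782647093 sleeve [ 0.5215 -0.2338  0.112 ]
caddy [ 0.5239 -0.3328  0.11  ] [ 0.5059 -0.4222  0.11  ] [ 0.5149 -0.3775  0.11  ] 0.09123665072410216 -11.39521565380304
shift mm [ -0.6  -1.5 144.4] twist 1.05 az now 5.05 len 144
```

Run:
```python
from h import *
go([.5218,-.235,.087],7)
```

```text
shift mm [  5.   -1.7 144.4] twist -1.95 az now 5.05 len 144
```

Request:
{"name": "send_rows", "arguments": {"motion": [[[0.005, -0.002, 0.05], -2], [[0.005, -0.002, 0.1], -2], [[0.005, -0.002, 0.144], -2], [[0.005, -0.002, 0.144], -2]]}}

```text
t: 3.25
tool_pos: [0.5185, -0.2336, 0.0835]
orientation: [-2.076, -2.349, 0.002]
force: [-0.9, 0.1, 0.5]
opening: 0.093
```

Request:
{"name": "send_rows", "arguments": {"motion": [[[0, 0, 0], 0], [[0, 0, 0], 0], [[0, 0, 0], 0], [[0, 0, 0], 0]], "jaw": 0.005, "squeeze": 35}}

```text
t: 3.75
tool_pos: [0.5212, -0.237, 0.0876]
orientation: [2.082, 2.351, 0.001]
force: [-0.6, 0.6, -0.3]
opening: 0.0578
```

Request:
{"name": "send_rows", "arguments": {"motion": [[[0, 0, 0], 0], [[0, 0, 0], 0], [[0, 0, 0], 0], [[0, 0, 0], 0], [[0, 0, 0], 0], [[0, 0, 0], 0]]}}

```text
t: 4.5
tool_pos: [0.5207, -0.2366, 0.0865]
orientation: [-2.083, -2.352, -0.0]
force: [1.6, 0.3, -1.5]
opening: 0.0134
```

Run:
```python
from h import *
st=monitor.read_state();print(st["opening"],st["force"],st["tool_pos"])
go([.48,-.09,.25],3.4); go([.45,.06,.27],3.4);  go([.44,.1975,.165],3.4)
```

```text
0.013423163087085625 [ 1.64771021  0.34103785 -1.49652686] [ 0.52073979 -0.23657992  0.08652503]
shift mm [ 150.4  -22.7 -163.5] twist 3.55 az now 6.95 len 223
shift mm [ 303.   -34.3 -183.4] twist 3.55 az now 6.95 len 356
shift mm [440.7 -27.6 -78.4] twist 3.55 az now 6.95 len 448
```

Run:
```python
from h import *
go([.51,-.2,.2],3.4);go([.47,-.05,.33],3.4); go([.426,.1924,.33],3.4);go([.426,.1924,.20],3.4)
```

```text
shift mm [  37.6   -6.2 -113.5] twist 3.55 az now 6.95 len 120
shift mm [ 191.4  -27.8 -243.5] twist 3.55 az now 6.95 len 311
shift mm [ 437.3  -42.1 -243.4] twist 3.55 az now 6.95 len 502
shift mm [ 437.3  -42.1 -113.4] twist 3.55 az now 6.95 len 454
```

Request:
{"name": "send_rows", "arguments": {"motion": [[[0.0, 0.0, -0.04], 0], [[0.01, -0.002, -0.09], 0], [[0.04, -0.006, -0.14], 1], [[0.075, -0.012, -0.185], 2], [[0.115, -0.018, -0.22], 3], [[0.165, -0.024, -0.244], 3.6], [[0.22, -0.03, -0.244], 3.6], [[0.275, -0.034, -0.244], 3.6], [[0.33, -0.038, -0.244], 3.6], [[0.385, -0.042, -0.244], 3.6], [[0.425, -0.042, -0.244], 3.6], [[0.437, -0.042, -0.244], 3.6]]}}

```text
t: 6.0
tool_pos: [0.4252, 0.194, 0.33]
orientation: [-2.152, -2.288, 0.001]
force: [0.5, -1.8, -3.9]
opening: 0.0137
```

Run:
```python
from h import *
st=monitor.read_state();print(st["opening"],st["force"],st["tool_pos"])
go([.426,.1924,.1525],3.4)
go([.5107,.1975,.1525],3.4)
```

```text
0.0136581439075854 [ 0.46127983 -1.78374605 -3.8624035 ] [0.42520542 0.19397187 0.33004944]
shift mm [ -1.6   0.9 177.5] twist 0.12 az now 3.52 len 178
shift mm [ -1.7  85.8 177.4] twist 0.12 az now 3.52 len 197
```

Request:
{"name": "send_rows", "arguments": {"motion": [[[-0.001, 0.0, 0.05], 0], [[-0.001, 0.0, 0.1], 0], [[-0.0015, 0.0, 0.145], 0], [[-0.0015, 0.001, 0.17], 0], [[-0.0015, 0.001, 0.1775], 0], [[-0.0015, 0.001, 0.1775], 0], [[-0.0015, 0.001, 0.1775], 0]]}}

```text
t: 6.88
tool_pos: [0.4283, 0.1908, 0.1548]
orientation: [2.155, 2.284, 0.003]
force: [0.4, 0.1, -2.6]
opening: 0.0138
```

Run:
```python
from h import *
st=monitor.read_state();print(st["opening"],st["force"],st["tool_pos"])
save("wrist","w3");b=save("side","d3")
cv2.imwrite("pics/d3a.png",cv2.resize(b[150:300,260:420,::-1],None,fx=4,fy=4,interpolation=cv2.INTER_CUBIC))
go([.5107,.1975,.1525],3.4)
```

```text
0.01383947451343348 [ 0.40501108  0.09178626 -2.64342004] [0.42830555 0.1907706  0.15477361]
shift mm [ 1.8 82.7  2.3] twist -0.05 az now 3.35 len 83
```

View pics/w3.png

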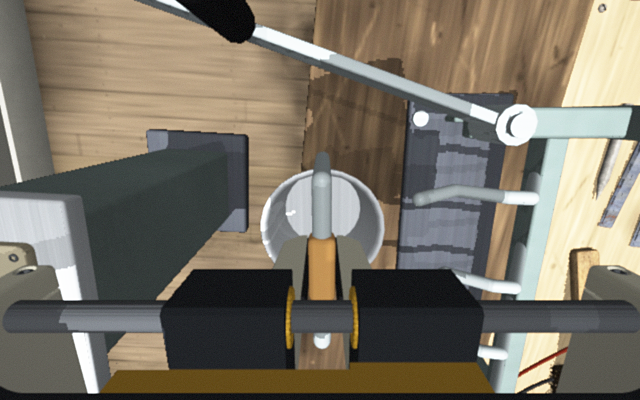

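View pics/d3a.png

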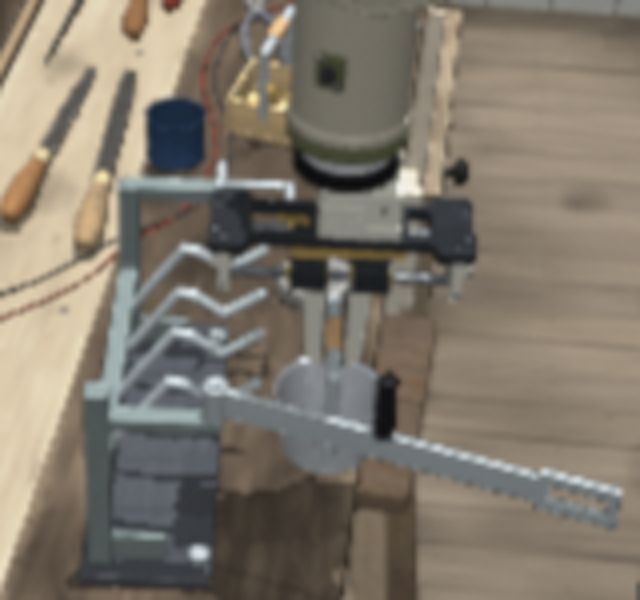

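Request:
{"name": "send_rows", "arguments": {"motion": [[[0.001, 0.02, 0.001], 0], [[0.0015, 0.04, 0.001], 0], [[0.0015, 0.06, 0.001], 0], [[0.0015, 0.077, 0.001], 0], [[0.0015, 0.0827, 0.001], 0], [[0.0015, 0.0827, 0.001], 0], [[0.0015, 0.0827, 0.001], 0]]}}

```text
t: 7.85
tool_pos: [0.5092, 0.197, 0.1522]
orientation: [-2.155, -2.286, 0.0]
force: [0.2, -0.2, -4.2]
opening: 0.0138
```

Run:
```python
from h import *
st=monitor.read_state();print(st["opening"],st["force"],st["tool_pos"],st["wrist_torque"])
go([.5107,.1975,.1235],3.4)
save("wrist","w4");b=save("side","d4")
cv2.imwrite("pics/d4a.png",cv2.resize(b[150:300,260:420,::-1],None,fx=4,fy=4,interpolation=cv2.INTER_CUBIC))
```

```text
0.01383440216838832 [ 0.19323889 -0.19544729 -4.16832572] [0.50924105 0.19702499 0.15222014] [-0.02543663  0.0390313   0.00297094]
shift mm [ 0.4  1.5 28.7] twist -0.04 az now 3.36 len 29
```

View pics/w4.png

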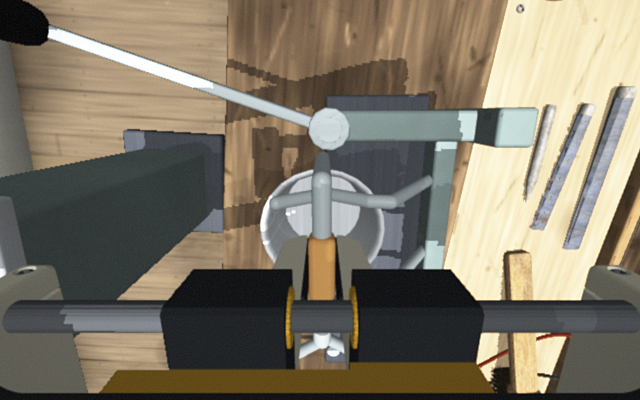

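View pics/d4a.png

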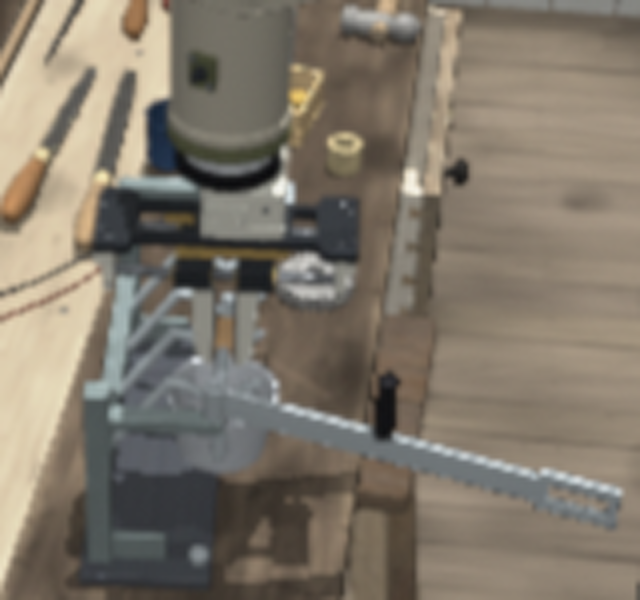

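Request:
{"name": "send_rows", "arguments": {"motion": [[[0, 0.001, 0.008], 0], [[0, 0.0015, 0.016], 0], [[0, 0.0015, 0.022], 0], [[0, 0.0015, 0.027], 0], [[0, 0.0015, 0.029], 0], [[0, 0.0015, 0.029], 0]]}}

```text
t: 8.7
tool_pos: [0.5117, 0.1971, 0.1235]
orientation: [2.155, 2.285, 0.001]
force: [1.3, 0.1, -2.4]
opening: 0.0137
```

Request:
{"name": "send_rows", "arguments": {"motion": [[[0, 0, 0.001], 0], [[0, 0, 0.001], 0], [[0, 0, 0.001], 0], [[0, 0, 0.001], 0], [[0, 0, 0.001], 0]], "jaw": 0.045}}

```text
t: 9.32
tool_pos: [0.5112, 0.1971, 0.1221]
orientation: [-2.156, -2.285, 0.0]
force: [-0.1, 0.5, 1.3]
opening: 0.0453
```

Run:
```python
from h import *
st=monitor.read_state();print(st["opening"],st["force"],st["tool_pos"],st["wrist_torque"])
save("wrist","w5")
go([.49,.05,.3],3.4)
go([.515,-.39,.2],-11.4)
```

```text
0.04528750242411503 [-0.13029043  0.46751494  1.312182  ] [0.51121989 0.19705283 0.12214192] [-0.08497405  0.05703121  0.03913163]
shift mm [-145.6  -29.8 -177.8] twist -0.05 az now 3.35 len 232
shift mm [-586.3  -30.5  -77.8] twist 14.75 az now 3.35 len 592
```

View pics/w5.png

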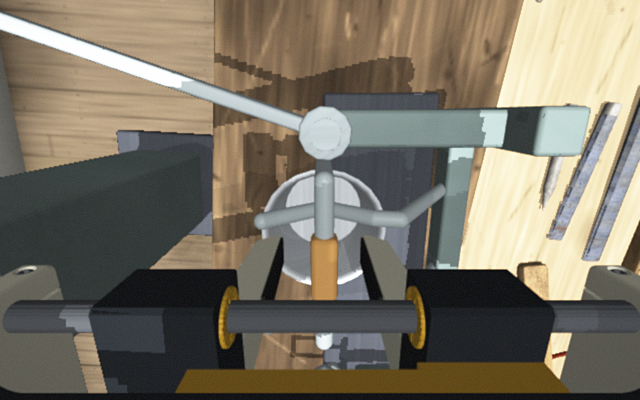

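Request:
{"name": "send_rows", "arguments": {"motion": [[[0, 0, -0.04], 0], [[0, 0, -0.09], 0], [[-0.02, 0, -0.14], 0], [[-0.06, -0.005, -0.175], 0], [[-0.12, -0.01, -0.178], 3], [[-0.18, -0.015, -0.178], 6], [[-0.24, -0.02, -0.178], 9], [[-0.3, -0.025, -0.17], 12], [[-0.36, -0.03, -0.15], 14.7], [[-0.42, -0.03, -0.13], 14.7], [[-0.48, -0.03, -0.11], 14.7], [[-0.54, -0.03, -0.09], 14.7]], "jaw": 0.06}}

```text
t: 10.88
tool_pos: [0.5125, -0.3428, 0.2127]
orientation: [2.43, 1.99, 0.0]
force: [1.6, -0.3, -0.0]
opening: 0.0599
```

Run:
```python
from h import *
go([.515,-.378,.2],-11.4)
save("wrist","w6");b=save("side","d6")
cv2.imwrite("pics/d6a.png",cv2.resize(b[150:300,260:420,::-1],None,fx=4,fy=4,interpolation=cv2.INTER_CUBIC))
```

```text
shift mm [-34.    9.4  12.7] twist 0.04 az now -11.36 len 38
```

View pics/w6.png

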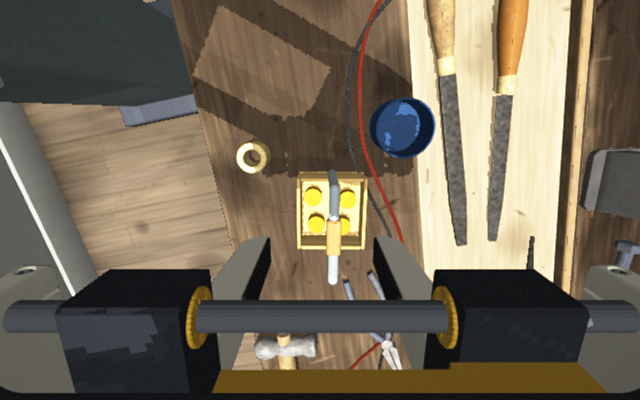

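View pics/d6a.png

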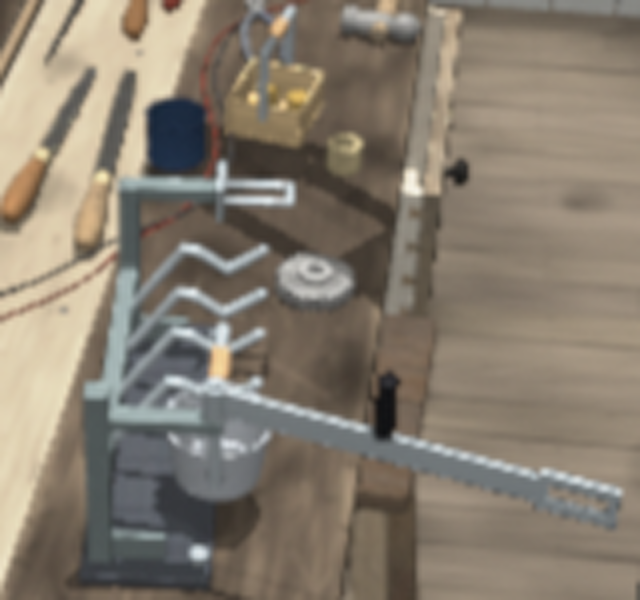

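Run:
```python
from h import *
np.set_printoptions(precision=4,suppress=True)
f=np.load("pics/w6.npz"); KT=(f["K"],f["T"])
im=cv2.imread("pics/w6.png"); cv2.imwrite("pics/w6a.png",cv2.resize(im[160:300,270:400],None,fx=4,fy=4,interpolation=cv2.INTER_CUBIC))
g=lambda p,z:atz("wrist",p,z,KT)
print(g((333.5,237),.112), g((332.5,195),.11),g((333.5,280),.11))
```

```text
[ 0.5155 -0.3784  0.112 ] [ 0.5221 -0.339   0.11  ] [ 0.507  -0.4237  0.11  ]
```

View pics/w6a.png

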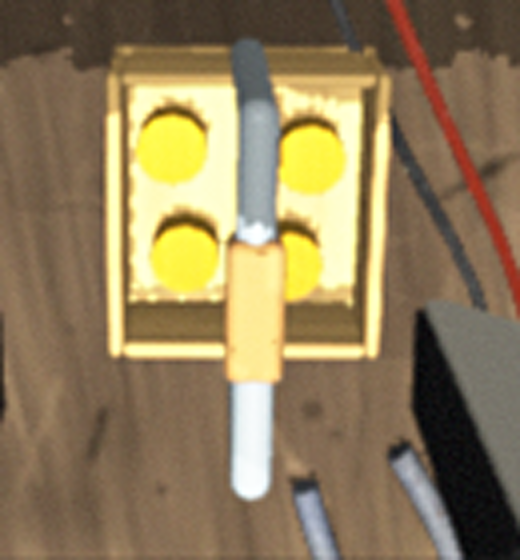

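Run:
```python
from h import *
np.set_printoptions(precision=4,suppress=True)
f=np.load("pics/w6.npz"); KT=(f["K"],f["T"])
g=lambda p,z:atz("wrist",p,z,KT)
a,b=g((334.3,188),.11),g((332.2,281),.11);d=a-b
print(a,b,(a+b)/2,np.linalg.norm(d),np.degrees(np.arctan2(-d[0],d[1])))
go([.515,-.379,.087],-12)
```

```text
[ 0.5249 -0.333   0.11  ] [ 0.5056 -0.4245  0.11  ] [ 0.5153 -0.3788  0.11  ] 0.09357004095627443 -11.946950252998263
shift mm [-32.4  12.4 121.4] twist 0.37 az now -11.63 len 126
```

Request:
{"name": "send_rows", "arguments": {"motion": [[[-0.025, 0.01, 0.01], 0.4], [[-0.033, 0.0125, 0.05], 0.4], [[-0.0325, 0.0125, 0.09], 0.4], [[-0.0325, 0.0125, 0.1215], 0.4], [[-0.0325, 0.0125, 0.1215], 0.4]]}}

```text
t: 11.6
tool_pos: [0.5168, -0.3729, 0.0885]
orientation: [-2.432, -1.979, 0.002]
force: [-0.5, 0.8, 0.2]
opening: 0.0601
```

Request:
{"name": "send_rows", "arguments": {"motion": [[[0, 0, 0], 0], [[0, 0, 0], 0], [[0, 0, 0], 0], [[0, 0, 0], 0], [[0, 0, 0], 0], [[0, 0, 0], 0], [[0, 0, 0], 0]], "jaw": 0.005, "squeeze": 35}}

```text
t: 12.48
tool_pos: [0.5184, -0.375, 0.0917]
orientation: [-2.437, -1.982, 0.0]
force: [-1.1, 1.1, 1.7]
opening: 0.0138
```

Run:
```python
from h import *
st=monitor.read_state();print(st["opening"],st["force"],st["tool_pos"])
# front of staple seat
go([.4325,.0846,.33],3.4)
```

```text
0.01381607517501259 [-1.08914498  1.13965045  1.69405671] [ 0.51840332 -0.3750217   0.0916538 ]
shift mm [ 432.5 -177.8 -238.2] twist -15.15 az now -11.75 len 525
```

```bash
cat >> h.py <<'E'
import json,os
def cmd(moves):
    """chain of (shift,twist) ends from start"""
    st0=json.load(open("start.json")); M=R.from_rotvec(st0["o"]).as_matrix(); p=np.array(st0["p"])
    for s,t in moves:
        p=p+M@np.array(s); M=M@R.from_rotvec([0,0,np.radians(t)]).as_matrix()
    return p,M
def goc(p,az=None):
    P,M=cmd(json.load(open("moves.json"))); d=M.T@(np.array(p)-P); c=np.degrees(np.arctan2(M[1,1],M[0,1]))
    tw=None if az is None else round(-((az-c+90)%180-90),2)
    print("cmd",np.round(P,4),"az",round(c,2),"-> shift mm",np.round(d*1000,1),"twist",tw)
def add(s,t):
    m=json.load(open("moves.json")); m.append([s,t]); json.dump(m,open("moves.json","w"))
E
python3 - <<'E'
from h import *
json.dump({"o":[-.64372,-3.0745,0],"p":[.241,.55,.219]},open("start.json","w"))
m=[[[-.343,-.187,-.142],62.4],[[-.484,.01,.13],-1],[[.005,-.002,.144],-2],[[.437,-.042,-.244],3.6],[[-.0015,.001,.1775],0],[[.0015,.0827,.001],0],[[0,.0015,.029],0],[[0,0,.001],0],[[-.54,-.03,-.09],14.7],[[-.0325,.0125,.1215],.4]]
json.dump(m,open("moves.json","w"))
for i in range(1,len(m)+1): print(np.round(cmd(m[:i])[0],4))
goc([.4325,.0846,.33],3.4)
E
```

```text
[0.4802 0.2411 0.3609]
[ 0.5235 -0.2411  0.2308]
[ 0.521  -0.2362  0.0868]
[0.4265 0.1925 0.3309]
[0.4276 0.191  0.1534]
[0.51   0.1974 0.1524]
[0.5115 0.1974 0.1234]
[0.5115 0.1974 0.1224]
[ 0.5131 -0.3434  0.2123]
[ 0.519  -0.3777  0.0908]
cmd [ 0.519  -0.3777  0.0908] az -11.75 -> shift mm [ 435.  -178.9 -239.1] twist -15.15
```

Request:
{"name": "send_rows", "arguments": {"motion": [[[0.0, 0.0, -0.04], 0], [[0.01, -0.004, -0.09], 0], [[0.04, -0.016, -0.135], 0], [[0.08, -0.033, -0.175], -3], [[0.12, -0.049, -0.21], -6], [[0.165, -0.068, -0.235], -9], [[0.215, -0.088, -0.239], -12], [[0.265, -0.109, -0.239], -15.2], [[0.315, -0.13, -0.239], -15.2], [[0.365, -0.15, -0.239], -15.2], [[0.415, -0.171, -0.239], -15.2], [[0.435, -0.179, -0.239], -15.2]]}}

```text
t: 13.98
tool_pos: [0.4308, 0.0898, 0.3302]
orientation: [-2.15, -2.29, -0.0]
force: [0.8, -0.6, -3.5]
opening: 0.0137
```

Run:
```python
from h import *
add([.435,-.179,-.239],-15.2); st=monitor.read_state();print(st["opening"],st["force"],st["tool_pos"])
goc([.4325,.0846,.157],3.4); goc([.5172,.0897,.157],3.4)
```

```text
0.013662246420732011 [ 0.77428029 -0.62709689 -3.49939591] [0.43083917 0.08980054 0.33019555]
cmd [0.4324 0.0846 0.3299] az 3.45 -> shift mm [ -0.    0.2 172.9] twist 0.05
cmd [0.4324 0.0846 0.3299] az 3.45 -> shift mm [ -0.   85.  172.8] twist 0.05
```

Request:
{"name": "send_rows", "arguments": {"motion": [[[0, 0, 0.05], 0], [[0, 0, 0.1], 0], [[0, 0, 0.145], 0], [[0, 0, 0.168], 0], [[0, 0, 0.173], 0], [[0, 0, 0.173], 0], [[0, 0, 0.173], 0]]}}

```text
t: 14.85
tool_pos: [0.4329, 0.0873, 0.1592]
orientation: [2.152, 2.286, 0.003]
force: [0.5, -0.4, -3.2]
opening: 0.014
```

Run:
```python
from h import *
add([0,0,.173],0); st=monitor.read_state();print(st["opening"],st["force"],st["tool_pos"])
save("wrist","w7");b=save("side","d7")
cv2.imwrite("pics/d7a.png",cv2.resize(b[130:280,260:420,::-1],None,fx=4,fy=4,interpolation=cv2.INTER_CUBIC))
```

```text
0.014017243802241104 [ 0.49393474 -0.37112394 -3.17927088] [0.4328943  0.08732033 0.15921281]
```

View pics/w7.png

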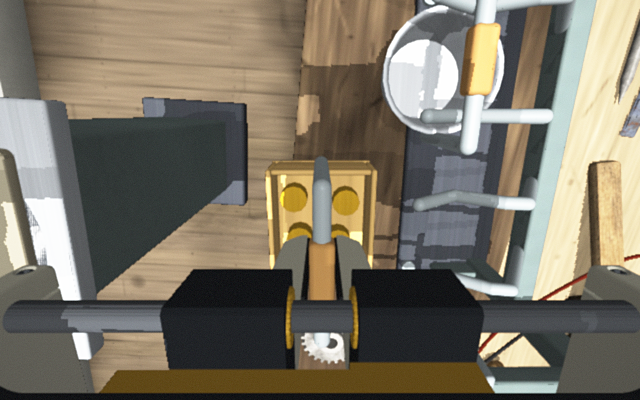

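View pics/d7a.png

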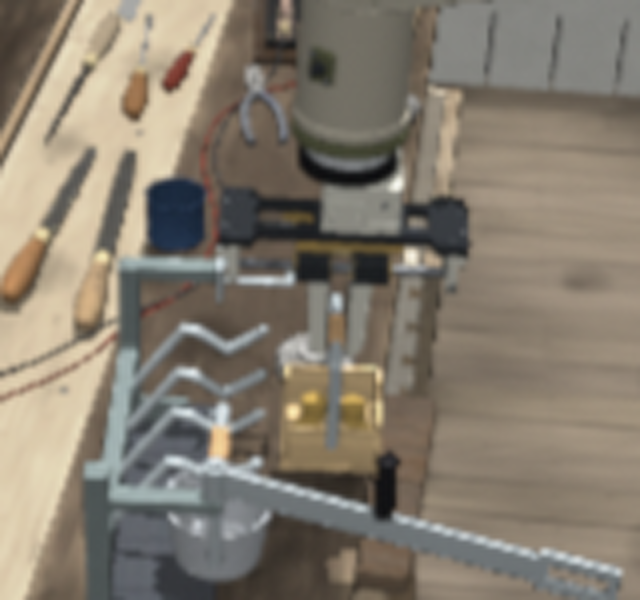

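Run:
```python
from h import *
np.set_printoptions(precision=4,suppress=True)
mount=eyes.camera_model("wrist")["mount"];K=eyes.camera_model("wrist")["mtx"]
m=json.load(open("moves.json"))
def KT(i):
    p,M=cmd(m[:i]);T=np.eye(4);T[:3,:3]=M;T[:3,3]=p;return K,T@mount
k7=KT(12);k3=KT(5)
print(cmd(m[:12])[0],cmd(m[:5])[0])
print("w7 tip3",atz("wrist",(420,205),.152,k7),"tip2",atz("wrist",(427,116),.152,k7))
print("w3 tip1",atz("wrist",(419,199),.152,k3))
```

```text
[0.4323 0.0846 0.1569] [0.4276 0.191  0.1534]
w7 tip3 [0.4864 0.1138 0.152 ] tip2 [0.4828 0.1633 0.152 ]
w3 tip1 [0.4794 0.2245 0.152 ]
```

Run:
```python
from h import *
goc([.5172,.0885,.157],3.4)
goc([.5172,.0885,.127],3.4)
```

```text
cmd [0.4323 0.0846 0.1569] az 3.45 -> shift mm [-1.2 85.  -0.2] twist 0.05
cmd [0.4323 0.0846 0.1569] az 3.45 -> shift mm [-1.2 85.  29.8] twist 0.05
```

Request:
{"name": "send_rows", "arguments": {"motion": [[[-0.001, 0.02, 0], 0], [[-0.001, 0.04, 0], 0], [[-0.001, 0.06, 0], 0], [[-0.001, 0.077, 0], 0], [[-0.001, 0.085, 0], 0], [[-0.001, 0.085, 0], 0], [[-0.001, 0.085, 0], 0]]}}

```text
t: 15.82
tool_pos: [0.5163, 0.0914, 0.1577]
orientation: [-2.153, -2.287, 0.0]
force: [-0.2, -0.0, -3.3]
opening: 0.0138
```

Run:
```python
from h import *
add([-.001,.085,0],0); st=monitor.read_state();print(st["opening"],st["force"],st["tool_pos"],st["wrist_torque"])
save("wrist","w8")
```

```text
0.013820835229516916 [-0.16112696 -0.03124991 -3.26178385] [0.51629084 0.09136626 0.15765884] [-0.01537168  0.06787066  0.01249291]
```

View pics/w8.png

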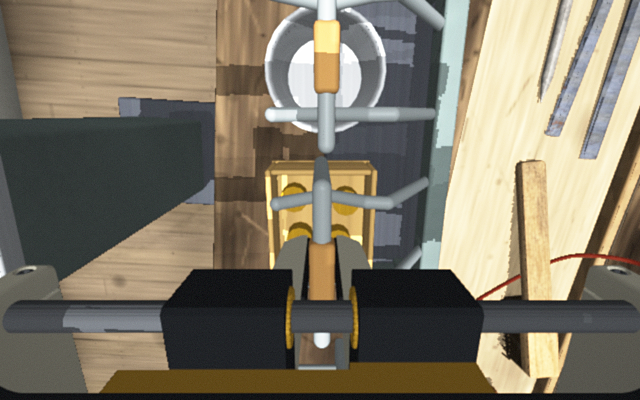

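Request:
{"name": "send_rows", "arguments": {"motion": [[[0, 0, 0.008], 0], [[0, 0, 0.016], 0], [[0, 0, 0.022], 0], [[0, 0, 0.027], 0], [[0, 0, 0.0295], 0], [[0, 0, 0.0295], 0]]}}

```text
t: 16.62
tool_pos: [0.5178, 0.0914, 0.1289]
orientation: [2.152, 2.286, 0.003]
force: [3.9, 0.6, -1.6]
opening: 0.0139
```

Request:
{"name": "send_rows", "arguments": {"motion": [[[0, 0, 0.001], 0], [[0, 0, 0.001], 0], [[0, 0, 0.001], 0], [[0, 0, 0.001], 0], [[0, 0, 0.001], 0]], "jaw": 0.045}}

```text
t: 17.25
tool_pos: [0.5167, 0.0913, 0.1271]
orientation: [-2.154, -2.287, 0.0]
force: [-0.0, 0.2, 0.5]
opening: 0.0446
```

Run:
```python
from h import *
add([0,0,.0295],0);add([0,0,.001],0); st=monitor.read_state();print(st["opening"],st["force"],st["tool_pos"],st["wrist_torque"])
save("wrist","w9")
goc([.51,.1,.3],3.4)
```

```text
0.04461482484745944 [-0.0479648   0.24662113  0.52997187] [0.51672876 0.09134536 0.12714113] [-0.02278131  0.06553344  0.02362824]
cmd [0.5172 0.0887 0.1263] az 3.45 -> shift mm [  11.7   -6.6 -173.7] twist 0.05
```

View pics/w9.png

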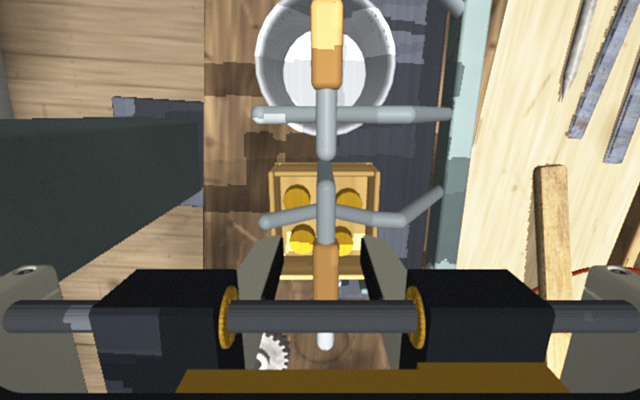

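Run:
```python
from h import *
goc([.387,.302,.28],-60)
```

```text
cmd [0.5172 0.0887 0.1263] az 3.45 -> shift mm [ 220.7 -117.2 -153.6] twist 63.45
```

Request:
{"name": "send_rows", "arguments": {"motion": [[[0, 0, -0.04], 0], [[0, 0, -0.095], 0], [[0.01, -0.005, -0.14], 9], [[0.05, -0.025, -0.154], 18], [[0.095, -0.05, -0.154], 27], [[0.14, -0.074, -0.154], 36], [[0.18, -0.096, -0.154], 45], [[0.215, -0.114, -0.154], 54], [[0.2207, -0.1172, -0.154], 63.5], [[0.2207, -0.1172, -0.154], 63.5], [[0.2207, -0.1172, -0.154], 63.5]], "jaw": 0.06}}

```text
t: 18.68
tool_pos: [0.3868, 0.3042, 0.2811]
orientation: [3.033, 0.817, 0.0]
force: [-0.7, 0.2, 0.3]
opening: 0.0602
```

Run:
```python
from h import *
add([.2207,-.1172,-.154],63.5); st=monitor.read_state();print(st["opening"],st["force"],st["tool_pos"])
save("wrist","w10");b=save("side","d10")
cv2.imwrite("pics/d10a.png",cv2.resize(b[140:300,230:430,::-1],None,fx=4,fy=3.75,interpolation=cv2.INTER_CUBIC))
```

```text
0.06023452034045141 [-0.7061881   0.19678818  0.28200973] [0.38675651 0.30422677 0.28114971]
```

View pics/w10.png

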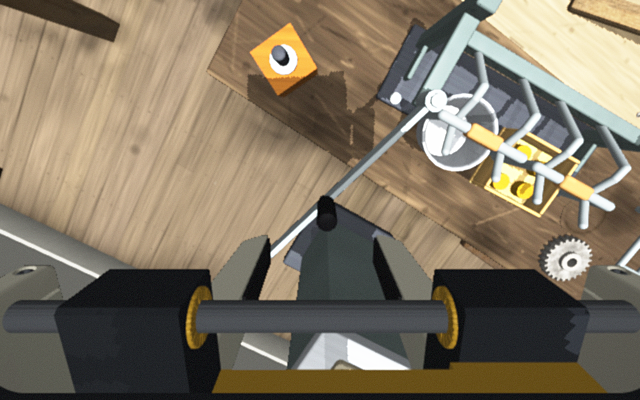

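View pics/d10a.png

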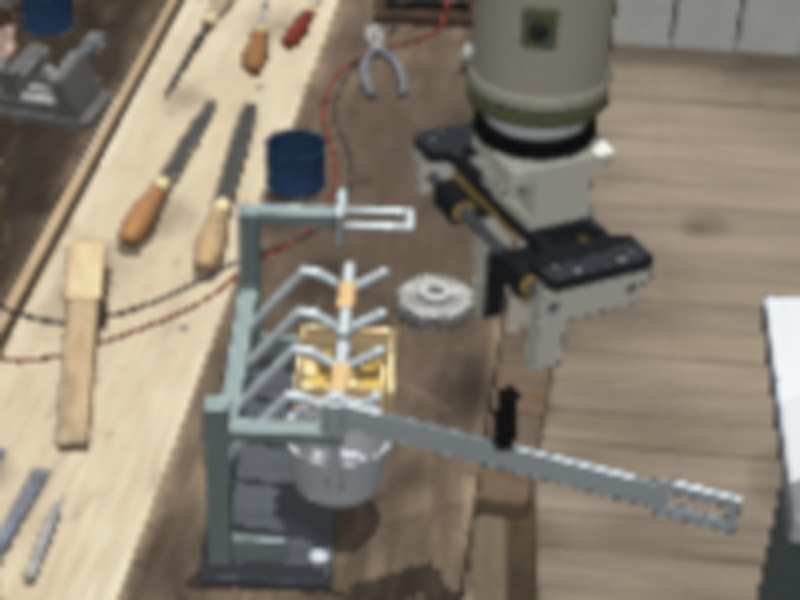

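```bash
cat >> h.py <<'E'
def KTc():
    p,M=cmd(json.load(open("moves.json")));T=np.eye(4);T[:3,:3]=M;T[:3,3]=p
    m=eyes.camera_model("wrist"); return m["mtx"],T@m["mount"]
E
python3 - <<'E'
from h import *
im=cv2.imread("pics/w10.png"); cv2.imwrite("pics/w10a.png",cv2.resize(im[180:260,290:370],None,fx=6,fy=6,interpolation=cv2.INTER_CUBIC))
print(atz("wrist",(327,220),.232,KTc()),atz("wrist",(326,203),.185,KTc()))
E
```

```text
[0.38862123 0.29912866 0.232     ] [0.38788793 0.29886976 0.185     ]
```

View pics/w10a.png

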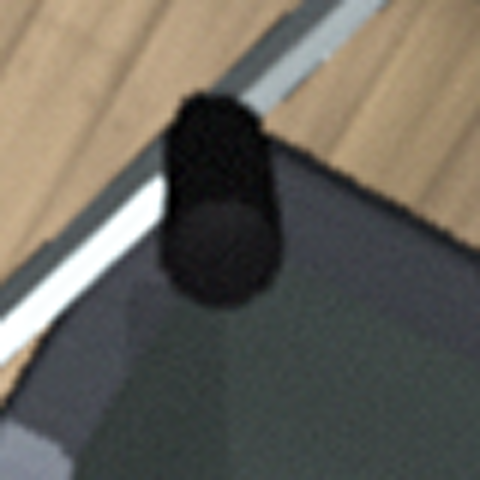

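Run:
```python
from h import *
goc([.3872,.3005,.193],-60)
```

```text
cmd [0.387  0.302  0.2804] az -60.05 -> shift mm [-0.6  1.4 87.4] twist -0.05
```

Request:
{"name": "send_rows", "arguments": {"motion": [[[-0.0005, 0.0015, 0.03], 0], [[-0.0005, 0.0015, 0.065], 0], [[-0.0005, 0.0015, 0.087], 0], [[-0.0005, 0.0015, 0.087], 0]]}}

```text
t: 19.27
tool_pos: [0.3859, 0.3018, 0.1921]
orientation: [3.034, 0.812, -0.006]
force: [-0.6, 0.4, 0.5]
opening: 0.0601
```

Request:
{"name": "send_rows", "arguments": {"motion": [[[0, 0, 0], 0], [[0, 0, 0], 0], [[0, 0, 0], 0], [[0, 0, 0], 0], [[0, 0, 0], 0], [[0, 0, 0], 0], [[0, 0, 0], 0]], "jaw": 0.008, "squeeze": 15}}

```text
t: 20.15
tool_pos: [0.3875, 0.3029, 0.1945]
orientation: [3.035, 0.811, 0.002]
force: [4.3, -1.0, 0.2]
opening: 0.0155
```

Run:
```python
from h import *
add([-.0005,.0015,.087],0); st=monitor.read_state();print(st["opening"],st["force"],st["tool_pos"])
P,M=cmd(json.load(open("moves.json"))); print(P)
h=np.array([.5065,.2687]); r=np.linalg.norm(P[:2]-h); a0=np.degrees(np.arctan2(P[1]-h[1],P[0]-h[0])); print(r,a0)
a1=273.4
for i in range(1,17):
    f=i/16; a=np.radians(a0+(a1-a0)*f); rr=r+(.125-r)*f
    w=np.array([h[0]+rr*np.cos(a),h[1]+rr*np.sin(a),P[2]]); d=M.T@(w-P)
    print(i,np.round(d*1000,1),round(-63.5*f,1),np.round(w,3))
```

```text
0.015511770517027127 [ 4.29310031 -1.0107653   0.24319994] [0.38750644 0.30293609 0.19449628]
[0.38729489 0.30044133 0.19341714]
0.12335870645591437 165.08954044795146
1 [-9.7 10.9  0. ] -4.0 [0.384 0.286 0.193]
2 [-18.1  22.8  -0. ] -7.9 [0.383 0.272 0.193]
3 [-25.   35.6  -0. ] -11.9 [0.383 0.257 0.193]
4 [-30.4  49.2  -0. ] -15.9 [0.386 0.243 0.193]
5 [-34.1  63.4  -0. ] -19.8 [0.389 0.229 0.193]
6 [-36.2  77.8  -0. ] -23.8 [0.395 0.215 0.193]
7 [-36.5  92.5  -0. ] -27.8 [0.402 0.202 0.193]
8 [-35.1 107.1  -0. ] -31.8 [0.41  0.19  0.193]
9 [-32.  121.4  -0. ] -35.7 [0.42  0.179 0.193]
10 [-27.2 135.3  -0. ] -39.7 [0.431 0.17  0.193]
11 [-20.8 148.5  -0. ] -43.7 [0.443 0.161 0.193]
12 [-12.9 160.9  -0. ] -47.6 [0.456 0.155 0.193]
13 [ -3.5 172.3  -0. ] -51.6 [0.47  0.149 0.193]
14 [ 7.100e+00  1.825e+02 -1.000e-01] -55.6 [0.485 0.146 0.193]
15 [ 1.880e+01  1.914e+02 -1.000e-01] -59.5 [0.499 0.144 0.193]
16 [ 3.160e+01  1.988e+02 -1.000e-01] -63.5 [0.514 0.144 0.193]
```

Request:
{"name": "send_rows", "arguments": {"motion": [[[-0.005, 0.0055, 0], -2], [[-0.0138, 0.0168, 0], -6], [[-0.0215, 0.029, 0], -10], [[-0.0277, 0.0424, 0], -14], [[-0.0323, 0.0563, 0], -18], [[-0.0352, 0.0706, 0], -22], [[-0.0364, 0.0852, 0], -26], [[-0.0351, 0.1071, 0], -32], [[-0.032, 0.1214, 0], -36], [[-0.0272, 0.1353, 0], -40], [[-0.0208, 0.1485, 0], -44], [[-0.0129, 0.1609, 0], -48]]}}

```text
t: 21.65
tool_pos: [0.455, 0.1554, 0.1942]
orientation: [2.44, 1.978, -0.007]
force: [-6.1, -7.7, 6.8]
opening: 0.0151
```

Run:
```python
from h import *
add([-.0129,.1609,0],-48); st=monitor.read_state();print(st["opening"],st["force"],st["tool_pos"])
P,M=cmd(json.load(open("moves.json"))); print(P)
h=np.array([.5065,.2687])
for a in [250,255,260,264,268,271,273.4,275]:
    w=np.array([h[0]+.125*np.cos(np.radians(a)),h[1]+.125*np.sin(np.radians(a)),P[2]]); print(a,np.round(M.T@(w-P)*1000,1),np.round(w,3))
```

```text
0.015140809003912356 [-6.05021848 -7.70331806  6.79461788] [0.45495003 0.15544796 0.19423257]
[0.45644378 0.15458644 0.19337554]
250 [-1.7  7.8 -0. ] [0.464 0.151 0.193]
255 [-2.8 18.7 -0. ] [0.474 0.148 0.193]
260 [-2.9 29.6 -0. ] [0.485 0.146 0.193]
264 [-2.3 38.3 -0. ] [0.493 0.144 0.193]
268 [-1.  46.9 -0. ] [0.502 0.144 0.193]
271 [ 0.3 53.4 -0. ] [0.509 0.144 0.193]
273.4 [ 1.6 58.4 -0. ] [0.514 0.144 0.193]
275 [ 2.5 61.8 -0. ] [0.517 0.144 0.193]
```

Request:
{"name": "send_rows", "arguments": {"motion": [[[-0.0017, 0.0078, 0], -2], [[-0.0028, 0.0187, 0], -6], [[-0.0029, 0.0296, 0], -9], [[-0.0023, 0.0383, 0], -12], [[-0.001, 0.0469, 0], -15], [[0.0003, 0.0534, 0], -15.5], [[0.0016, 0.0584, 0], -15.5], [[0.002, 0.0595, 0], -15.5], [[0.002, 0.0595, 0], -15.5]]}}

```text
t: 22.78
tool_pos: [0.5146, 0.1455, 0.1943]
orientation: [2.154, 2.286, -0.003]
force: [0.3, -6.8, 1.8]
opening: 0.0158
```

Run:
```python
from h import *
add([.002,.0595,0],-15.5); st=monitor.read_state();print(st["opening"],st["force"],st["tool_pos"])
print(cmd(json.load(open("moves.json")))[0])
b=save("side","d11"); a=save("scene","s11")
cv2.imwrite("pics/d11a.png",cv2.resize(b[140:300,230:430,::-1],None,fx=4,fy=3.75,interpolation=cv2.INTER_CUBIC))
cv2.imwrite("pics/s11a.png",cv2.resize(a[160:280,220:370,::-1],None,fx=5,fy=5,interpolation=cv2.INTER_CUBIC))
```

```text
0.01576389074882476 [ 0.25956277 -6.83133657  1.83254759] [0.51461854 0.14550721 0.19426497]
[0.51505012 0.14411999 0.19335017]
```

View pics/d11a.png

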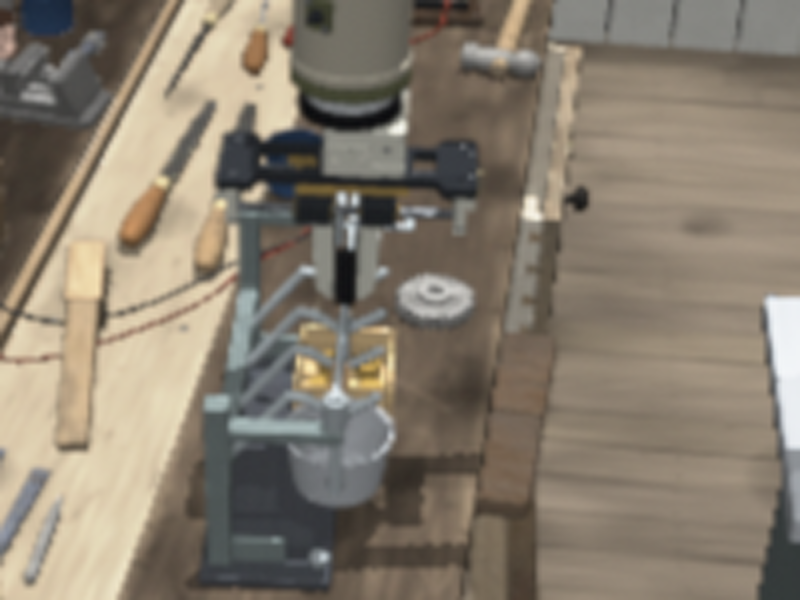

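View pics/s11a.png

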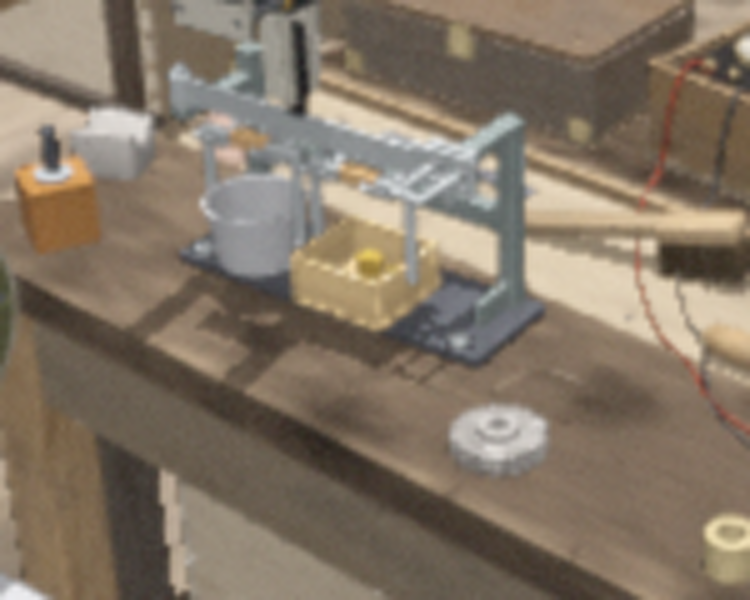

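Request:
{"name": "send_rows", "arguments": {"motion": [[[0, 0.002, 0], 0], [[0, 0.004, 0], 0], [[0, 0.004, 0], 0], [[0, 0.004, 0], 0]]}}

```text
t: 23.38
tool_pos: [0.5155, 0.1456, 0.1941]
orientation: [-2.152, -2.285, 0.011]
force: [-16.6, -9.5, 11.7]
opening: 0.0157
```

Request:
{"name": "send_rows", "arguments": {"motion": [[[0, 0, 0], 0], [[0, 0, 0], 0], [[0, 0, 0], 0], [[0, 0, 0], 0], [[0, 0, 0], 0]], "jaw": 0.05}}

```text
t: 24.0
tool_pos: [0.5185, 0.147, 0.1941]
orientation: [-2.153, -2.287, 0.0]
force: [0.3, -1.0, 0.6]
opening: 0.0497
```

Run:
```python
from h import *
add([0,.004,0],0); st=monitor.read_state();print(st["opening"],st["force"],st["tool_pos"])
goc([.52,.05,.32],3.4)
goc([.481,.40,.22],3.4)
```

```text
0.04970893636057495 [ 0.33329158 -0.95305113  0.55038612] [0.51854823 0.1470498  0.1940815 ]
cmd [0.519  0.1444 0.1933] az 3.45 -> shift mm [ -94.2   -4.8 -126.7] twist 0.05
cmd [0.519  0.1444 0.1933] az 3.45 -> shift mm [257.5 -22.6 -26.6] twist 0.05
```

Run:
```python
from h import *
goc([.495,0.0,.32],3.4)
```

```text
cmd [0.519  0.1444 0.1933] az 3.45 -> shift mm [-142.6  -32.7 -126.7] twist 0.05
```

Request:
{"name": "send_rows", "arguments": {"motion": [[[0, 0, -0.05], 0], [[0, 0, -0.1], 0], [[-0.04, -0.01, -0.127], 0], [[-0.1, -0.022, -0.127], 0], [[-0.143, -0.033, -0.127], 0], [[-0.143, -0.033, -0.127], 0], [[-0.143, -0.033, -0.127], 0]]}}

```text
t: 24.88
tool_pos: [0.4943, 0.0026, 0.3212]
orientation: [-2.154, -2.286, -0.001]
force: [0.1, -0.2, 0.6]
opening: 0.0497
```

Run:
```python
from h import *
add([-.143,-.033,-.127],0); st=monitor.read_state();print(st["tool_pos"],cmd(json.load(open("moves.json")))[0])
a=save("wrist","w12")
cv2.imwrite("pics/w12a.png",cv2.resize(a[100:250,250:410,::-1],None,fx=5,fy=4,interpolation=cv2.INTER_CUBIC))
```

```text
[0.49430471 0.00257765 0.32117841] [ 4.94758953e-01 -3.76796772e-04  3.20346024e-01]
```

View pics/w12.png

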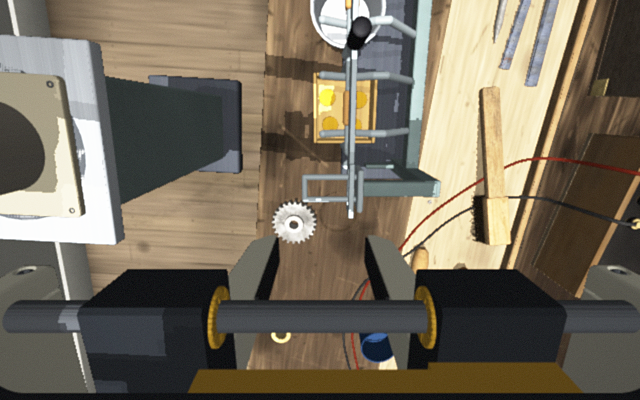

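View pics/w12a.png

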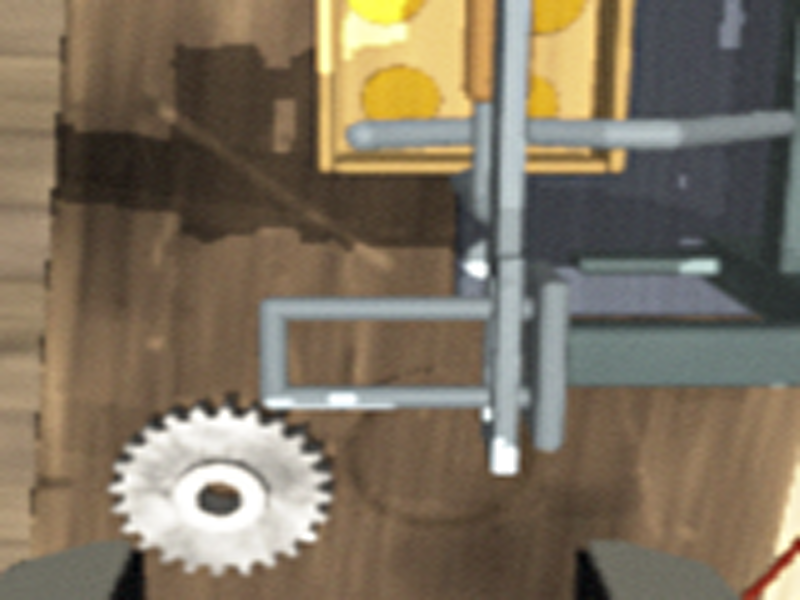

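Run:
```python
from h import *
np.set_printoptions(precision=4,suppress=True)
k=KTc(); A=lambda u,v:(250+u/5-.4,100+v/4-.4)
g=lambda p,z:atz("wrist",p,z,k)
a,b=g(A(514,20),.182),g(A(505,460),.182); d=a-b; print("strap",a,b,np.degrees(np.arctan2(-d[0],d[1])))
P=[g(A(*p),.17) for p in [(274,307),(274,398),(490,307),(490,400)]]
for p in P: print(p)
c=(P[0]+P[1])/2; print("front mid",c,"yaw",[np.degrees(np.arctan2(q[1],q[0])) for q in (P[2]-P[0],P[3]-P[1])])
print("knob",g((361,31),.232))
# predicted strap for home
```

```text
strap [0.5174 0.0857 0.182 ] [ 0.5252 -0.0232  0.182 ] 4.067434272028439
[0.4749 0.0118 0.17  ]
[ 0.476  -0.0128  0.17  ]
[0.5198 0.0146 0.17  ]
[ 0.522  -0.0105  0.17  ]
front mid [ 0.4754 -0.0005  0.17  ] yaw [np.float64(3.466612815393782), np.float64(2.7781590246098875)]
knob [0.5145 0.1364 0.232 ]
```

Run:
```python
from h import *
goc([.481,.411,.17],93.4)
```

```text
cmd [ 4.948e-01 -4.000e-04  3.203e-01] az 3.45 -> shift mm [411.4  11.1 150.4] twist -89.95
```

Request:
{"name": "send_rows", "arguments": {"motion": [[[0.03, 0.0, 0], -10], [[0.08, 0.002, 0], -20], [[0.135, 0.004, 0], -30], [[0.19, 0.006, 0], -40], [[0.245, 0.008, 0], -50], [[0.3, 0.009, 0], -60], [[0.35, 0.01, 0.02], -70], [[0.39, 0.011, 0.06], -80], [[0.411, 0.011, 0.11], -90], [[0.411, 0.011, 0.15], -90], [[0.411, 0.011, 0.15], -90], [[0.411, 0.011, 0.15], -90]]}}

```text
t: 26.42
tool_pos: [0.4807, 0.4142, 0.173]
orientation: [-0.096, 3.139, 0.002]
force: [0.2, -0.0, 0.9]
opening: 0.0502
```

Run:
```python
from h import *
add([.411,.011,.15],-90); st=monitor.read_state();print(st["t"],st["tool_pos"],cmd(json.load(open("moves.json")))[0])
a=save("wrist","w13")
cv2.imwrite("pics/w13a.png",cv2.resize(a[140:290,240:400,::-1],None,fx=5,fy=4,interpolation=cv2.INTER_CUBIC))
```

```text
26.425 [0.48067855 0.41421734 0.17300377] [0.48094945 0.4105536  0.17038768]
```

View pics/w13.png

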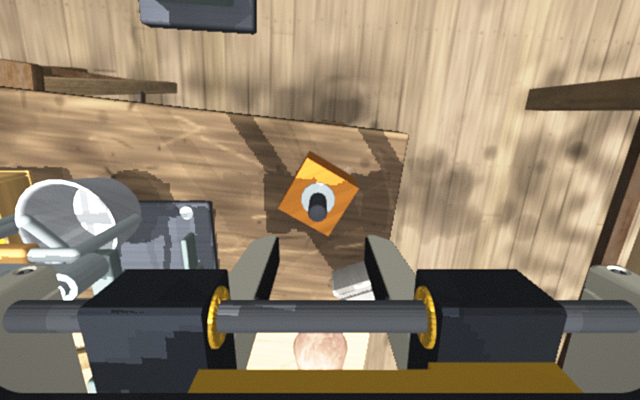

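View pics/w13a.png

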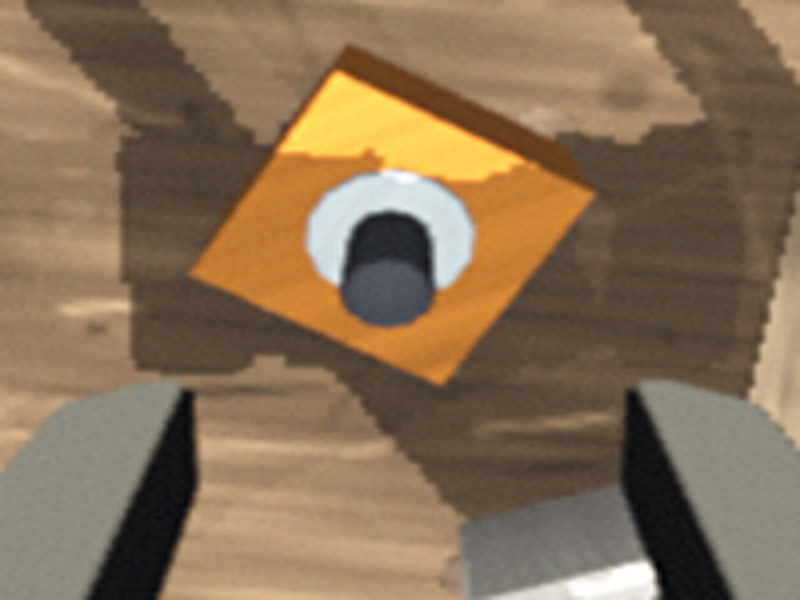

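Run:
```python
from h import *
np.set_printoptions(precision=4,suppress=True)
A=lambda u,v:(240+u/5-.4,140+v/4-.4)
for nm,k in(("cmd",KTc()),("meas",(np.load("pics/w13.npz")["K"],np.load("pics/w13.npz")["T"]))):
    print(nm,atz("wrist",A(388,292),.104,k),atz("wrist",A(390,236),.062,k))
goc([.4808,.4107,.070],93.4)
```

```text
cmd [0.4791 0.4073 0.104 ] [0.4793 0.4072 0.062 ]
meas [0.4798 0.411  0.104 ] [0.4799 0.411  0.062 ]
cmd [0.4809 0.4106 0.1704] az 93.45 -> shift mm [  0.1   0.1 100.4] twist 0.05
```

Run:
```python
from h import *
for i in range(4):
    print(monitor.read_state()["tool_pos"]); eyes.read_camera("wrist")
```

```text
[0.48140849 0.41429363 0.17400093]
[0.48171126 0.41422947 0.17433996]
[0.48176978 0.41406088 0.17420944]
[0.48168485 0.4138778  0.17389275]
```

Run:
```python
from h import *
go([.4803,.411,.070],93.4)
```

```text
shift mm [  1.6  -2.8 103.4] twist 0.03 az now 93.43 len 103
```

Request:
{"name": "send_rows", "arguments": {"motion": [[[0.0015, -0.003, 0.04], 0], [[0.0015, -0.003, 0.08], 0], [[0.0015, -0.003, 0.1], 0], [[0.0015, -0.003, 0.1035], 0], [[0.0015, -0.003, 0.1035], 0]]}}

```text
t: 27.3
tool_pos: [0.48, 0.4107, 0.0692]
orientation: [-0.094, 3.139, 0.002]
force: [-0.5, 0.6, 0.3]
opening: 0.05
```

Request:
{"name": "send_rows", "arguments": {"motion": [[[0, 0, 0], 0], [[0, 0, 0], 0], [[0, 0, 0], 0], [[0, 0, 0], 0], [[0, 0, 0], 0], [[0, 0, 0], 0]], "jaw": 0.008, "squeeze": 30}}

```text
t: 28.05
tool_pos: [0.4792, 0.4102, 0.0678]
orientation: [-0.095, 3.14, 0.0]
force: [-1.1, -0.1, 1.8]
opening: 0.0157
```

Run:
```python
from h import *
st=monitor.read_state();print(st["t"],st["tool_pos"],st["force"],st["opening"],st["wrist_torque"])
save("wrist","w14")
go([.4803,.411,.2],93.4)
```

```text
28.05 [0.47923409 0.41015231 0.06783881] [-1.07423483 -0.0515228   1.79333771] 0.01571115740854118 [ 0.03574393  0.04245423 -0.05389126]
shift mm [  -1.1    0.8 -132.1] twist 0.05 az now 93.45 len 132
```

View pics/w14.png

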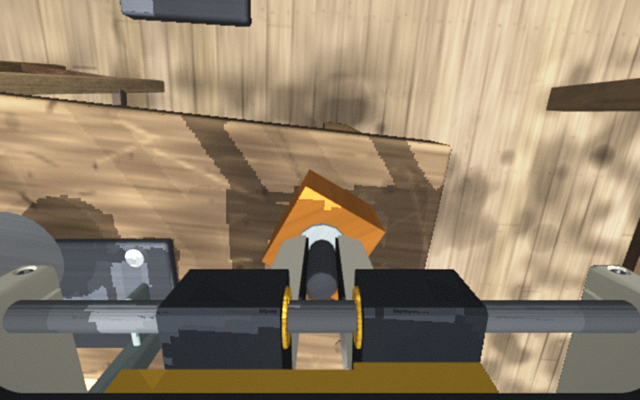

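Run:
```python
from h import *
go([.4925,.003,.27],93.4)
```

```text
shift mm [  11.2 -407.2 -202.2] twist 0.05 az now 93.45 len 455
```

Request:
{"name": "send_rows", "arguments": {"motion": [[[0, 0, -0.03], 0], [[0, 0, -0.08], 0], [[0, 0, -0.13], 0], [[0.001, -0.02, -0.18], 0], [[0.002, -0.065, -0.215], 0], [[0.004, -0.12, -0.24], 0], [[0.006, -0.175, -0.245], 0], [[0.008, -0.23, -0.245], 0], [[0.009, -0.285, -0.245], 0], [[0.01, -0.34, -0.24], 0], [[0.011, -0.385, -0.22], 0], [[0.011, -0.407, -0.205], 0]]}}

```text
t: 29.6
tool_pos: [0.4923, 0.0008, 0.2717]
orientation: [0.091, -3.14, 0.001]
force: [0.2, -0.8, -1.1]
opening: 0.0155
```

Request:
{"name": "send_rows", "arguments": {"motion": [[[0, 0, 0], 0], [[0, 0, 0], 0], [[0, 0, 0], 0]]}}

```text
t: 29.98
tool_pos: [0.493, 0.0041, 0.2734]
orientation: [-0.097, 3.139, 0.0]
force: [0.8, -0.7, -0.9]
opening: 0.0155
```

Run:
```python
from h import *
st=monitor.read_state();print(st["t"],st["tool_pos"],st["force"],st["opening"],st["wrist_torque"])
b=save("side","d15"); a=save("scene","s15");save("wrist","w15")
cv2.imwrite("pics/d15a.png",cv2.resize(b[140:260,240:400,::-1],None,fx=5,fy=5,interpolation=cv2.INTER_CUBIC))
cv2.imwrite("pics/s15a.png",cv2.resize(a[140:240,250:380,::-1],None,fx=6,fy=6,interpolation=cv2.INTER_CUBIC))
```

```text
29.975 [0.49301917 0.00412219 0.27342723] [ 0.82590639 -0.74536297 -0.89364856] 0.015465939818175178 [ 0.05577642 -0.03284152 -0.01217425]
```

View pics/d15a.png

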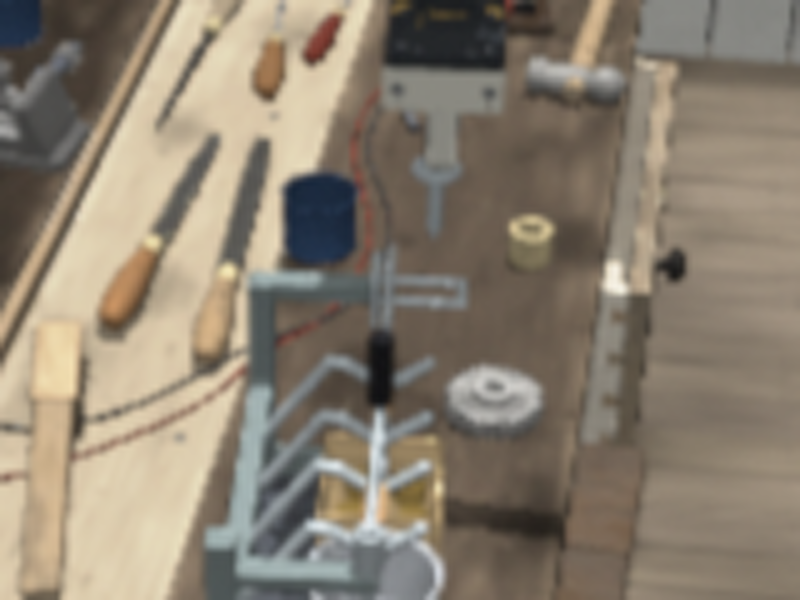

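View pics/s15a.png

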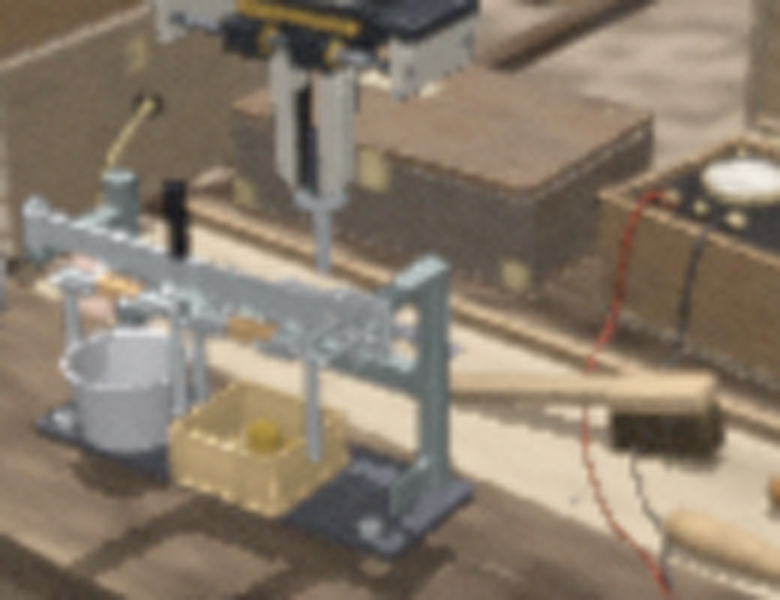

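View pics/w15.png

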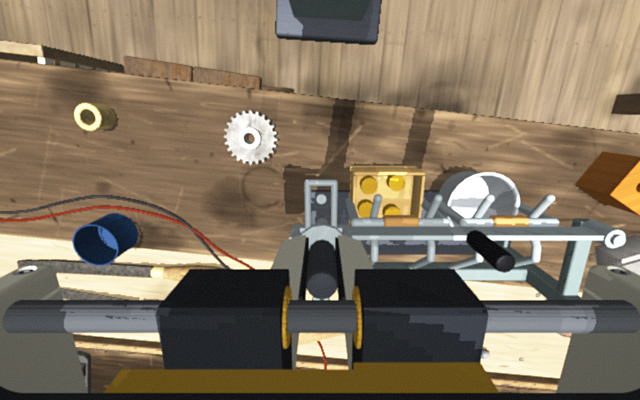

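Run:
```python
from h import *
np.set_printoptions(precision=4,suppress=True)
a=cv2.imread("pics/w15.png")
cv2.imwrite("pics/w15a.png",cv2.resize(a[160:260,260:390],None,fx=6,fy=6,interpolation=cv2.INTER_CUBIC))
f=np.load("pics/w15.npz");k=(f["K"],f["T"])
print("expected pin tip px",proj("wrist",[.4941,.0041,.2144],k))
s=lambda u,v:(250+u/6-.4,140+v/6-.4); d=lambda u,v:(240+u/5-.4,140+v/5-.4)
print("tip",tri(ray("scene",s(323,270)),ray("side",d(434,235))))
print("collar bottom",tri(ray("scene",s(320,202)),ray("side",d(436,178))))
```

```text
expected pin tip px [321.1805 219.5388]
tip (array([0.497 , 0.0071, 0.2175]), [np.float64(0.00025246812006867326), np.float64(0.00025246812006863456)])
collar bottom (array([0.4972, 0.0078, 0.2616]), [np.float64(6.86961443577179e-05), np.float64(6.869614435766087e-05)])
```

View pics/w15a.png

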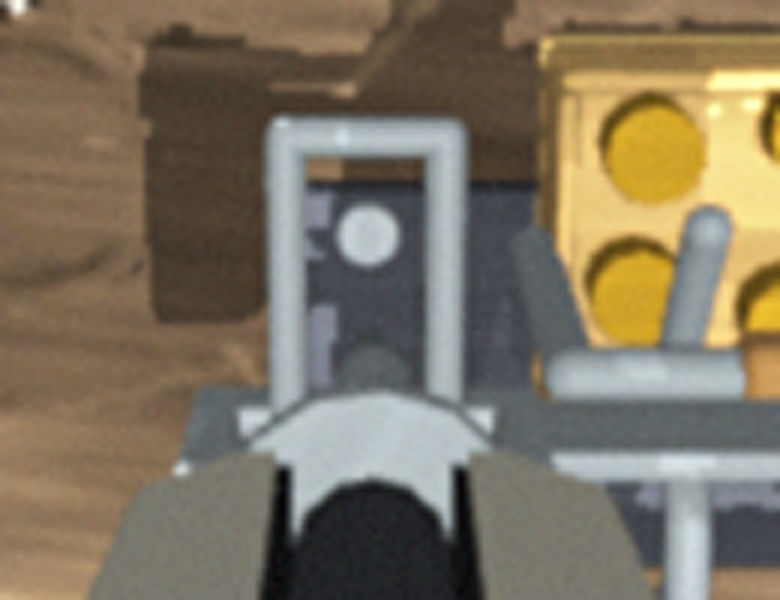

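Run:
```python
from h import *
np.set_printoptions(precision=4,suppress=True)
f=np.load("pics/w15.npz");k=(f["K"],f["T"])
A=lambda u,v:(260+u/6-.4,160+v/6-.4)
g=lambda p,z:atz("wrist",p,z,k)
print(g(A(287,138),.17),g(A(448,138),.17),"front mid",g(A(367,137),.17))
print(g(A(287,380),.17),g(A(446,380),.17))
# pin tip candidates: top edge of tip disc
for z in (.2144,.22): print(z,g(A(373,347),z),g(A(373,372),z))
print(monitor.read_state()["tool_pos"])
```

```text
[ 0.4757 -0.0093  0.17  ] [0.4742 0.0146 0.17  ] front mid [0.4748 0.0026 0.17  ]
[ 0.514  -0.0074  0.17  ] [0.5124 0.0171 0.17  ]
0.2144 [0.4924 0.0044 0.2144] [0.4958 0.0047 0.2144]
0.22 [0.4904 0.0043 0.22  ] [0.4937 0.0045 0.22  ]
[0.4929 0.0039 0.2732]
```

Request:
{"name": "send_rows", "arguments": {"motion": [[[0.001, -0.001, 0.01], 0], [[0.001, -0.001, 0.025], 0], [[0.001, -0.001, 0.038], 0], [[0.001, -0.001, 0.048], 0], [[0.001, -0.001, 0.058], 0], [[0.001, -0.001, 0.068], 0], [[0.001, -0.001, 0.078], 0], [[0.001, -0.001, 0.08], 0], [[0.001, -0.001, 0.08], 0]]}}

```text
t: 31.25
tool_pos: [0.4918, 0.0021, 0.1927]
orientation: [-0.094, 3.14, -0.0]
force: [0.2, 0.4, -0.4]
opening: 0.0157
```

Run:
```python
from h import *
st=monitor.read_state();print(st["t"],st["tool_pos"],st["force"],st["opening"],st["wrist_torque"])
a=save("scene","s16");b=save("wrist","w16")
cv2.imwrite("pics/s16a.png",cv2.resize(a[140:240,250:380,::-1],None,fx=6,fy=6,interpolation=cv2.INTER_CUBIC))
```

```text
31.25 [0.49176713 0.00208194 0.19269152] [ 0.16548977  0.42827921 -0.36218135] 0.015675259222024566 [ 0.05786307 -0.00885552  0.03035848]
```

View pics/s16a.png

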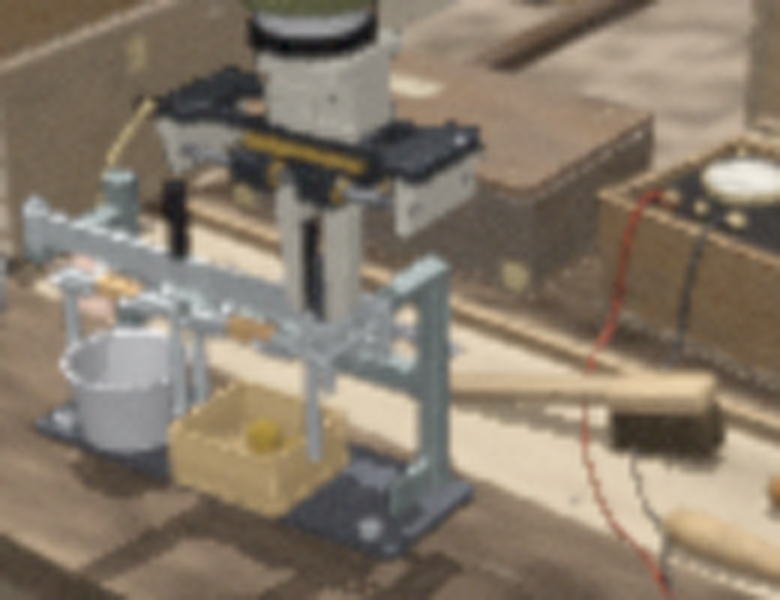

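View pics/w16.png

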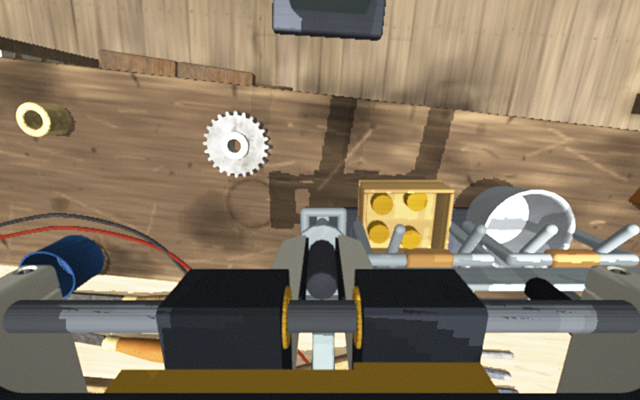

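Request:
{"name": "send_rows", "arguments": {"motion": [[[0, 0.0005, 0.003], 0], [[0, 0.0005, 0.006], 0], [[0, 0.0005, 0.008], 0], [[0, 0.0005, 0.008], 0]]}}

```text
t: 31.85
tool_pos: [0.4915, 0.0026, 0.1843]
orientation: [0.094, -3.14, -0.0]
force: [0.7, -0.5, -0.8]
opening: 0.0156
```

Request:
{"name": "send_rows", "arguments": {"motion": [[[0, 0, 0.001], 0], [[0, 0, 0.002], 0], [[0, 0, 0.002], 0]]}}

```text
t: 32.22
tool_pos: [0.4918, 0.0026, 0.1828]
orientation: [-0.095, 3.14, -0.0]
force: [0.6, -0.9, -0.6]
opening: 0.0153
```

Request:
{"name": "send_rows", "arguments": {"motion": [[[0, 0, 0.001], 0], [[0, 0, 0.002], 0], [[0, 0, 0.002], 0]]}}

```text
t: 32.6
tool_pos: [0.492, 0.0026, 0.1826]
orientation: [-0.095, 3.139, -0.0]
force: [-6.3, 0.6, 13.4]
opening: 0.0149
```

Request:
{"name": "send_rows", "arguments": {"motion": [[[0, 0, -0.0015], 0], [[0, 0, -0.0015], 0], [[0, 0, -0.0015], 0], [[0, 0, -0.0015], 0], [[0, 0, -0.0015], 0], [[0, 0, -0.0015], 0]], "jaw": 0.05}}

```text
t: 33.35
tool_pos: [0.4917, 0.0026, 0.1821]
orientation: [0.095, -3.14, -0.0]
force: [-0.3, 0.0, -0.1]
opening: 0.0499
```

Request:
{"name": "send_rows", "arguments": {"motion": [[[0, 0, -0.02], 0], [[0, 0, -0.06], 0], [[0, 0, -0.1], 0], [[0, 0, -0.13], 0], [[0.0, 0, -0.13], 0], [[0.0, 0, -0.13], 0]]}}

```text
t: 34.1
tool_pos: [0.4914, 0.0026, 0.311]
orientation: [0.094, -3.139, -0.0]
force: [-0.1, 1.0, -0.4]
opening: 0.0501
```

Run:
```python
from h import *
st=monitor.read_state();print(st["t"],st["tool_pos"],st["force"],st["opening"])
a=save("scene","s17");b=save("side","d17");save("wrist","w17")
cv2.imwrite("pics/s17a.png",cv2.resize(a[150:260,250:380,::-1],None,fx=6,fy=5.4,interpolation=cv2.INTER_CUBIC))
cv2.imwrite("pics/d17a.png",cv2.resize(b[140:280,240:400,::-1],None,fx=5,fy=4.2,interpolation=cv2.INTER_CUBIC))
```

```text
34.1 [0.49141626 0.00262381 0.31100767] [-0.07107513  0.97060507 -0.36701979] 0.05006692997345926
```

View pics/s17a.png

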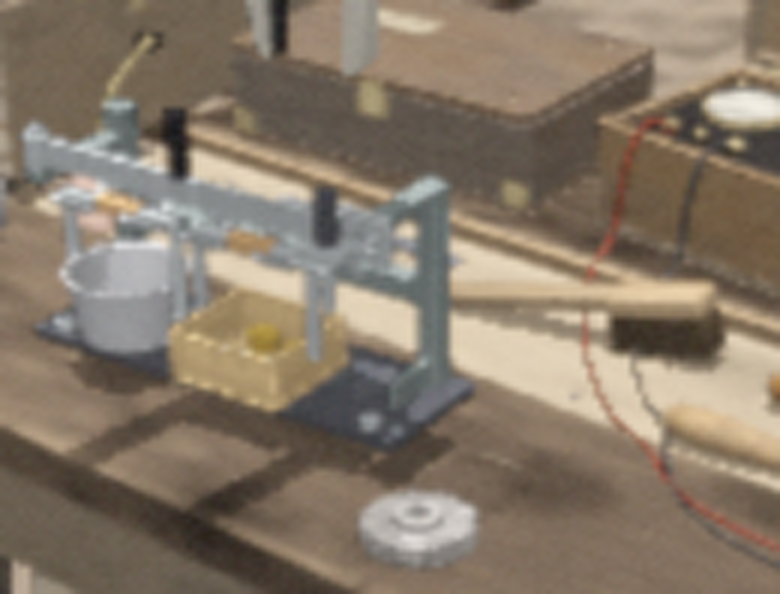

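View pics/d17a.png

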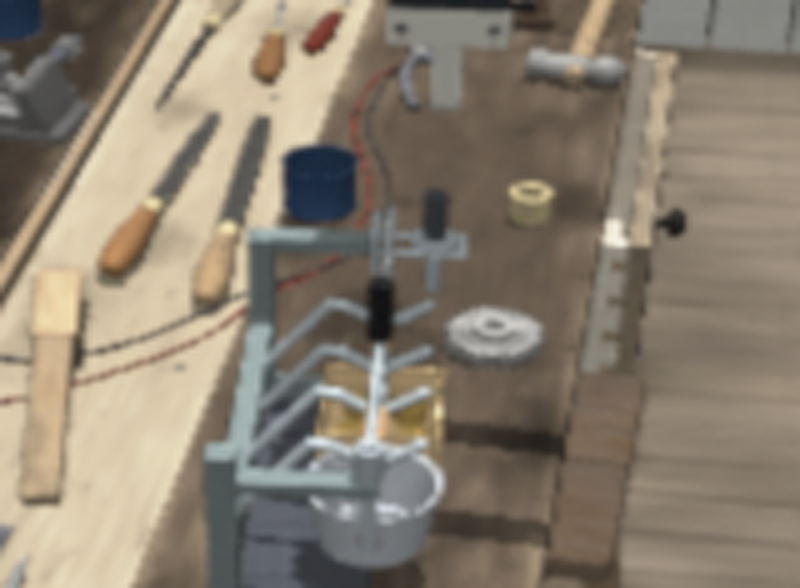

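View pics/w17.png

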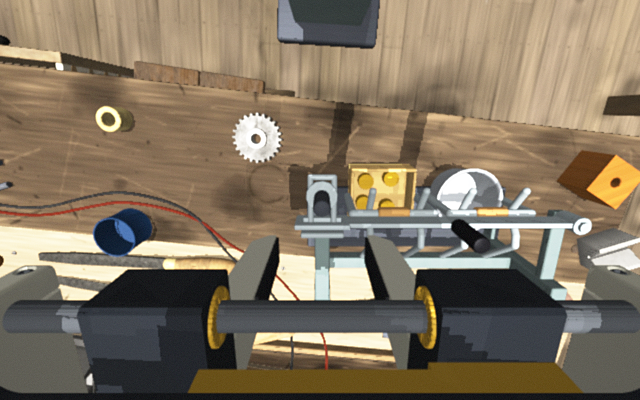

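The pin stands upright in the staple with its collar on the wires. The hasp is closed over both hung handles and the gripper is clear. Before handing in, I'll check that the bystanders haven't moved.

Run:
```python
from h import *
for a,b,rs in (("scene0","s17",{"gear":(308,236,333,258),"bush":(358,260,374,278),"pliers":(428,270,488,300),"tin":(384,232,396,243)}),("side0","d17",{"vblock":(258,320,285,355),"tin":(294,173,312,190)})):
    A=cv2.imread(f"pics/{a}.png").astype(int);B=cv2.imread(f"pics/{b}.png").astype(int)
    for n,(x0,y0,x1,y1) in rs.items(): 
        d=np.abs(A-B)[y0:y1,x0:x1].mean(2); print(n,round(d.mean(),1),d.max())
p=proj("scene",[.4935,.003,.198]); print(p, proj("side",[.4935,.003,.198]))
from plant import ticket
print(monitor.read_state()["t"]); ticket.close_job()
```

```text
gear 6.0 48.0
bush 3.7 26.333333333333332
pliers 3.1 9.333333333333334
tin 31.2 152.66666666666666
vblock 3.0 6.666666666666667
tin 2.0 5.0
[303.94114179 190.03925171] [327.43870321 191.03713164]
34.25
the job is handed in; nothing more can be done
```

The transit rack is ready and I've handed the job in at 34.25 s on the robot's clock, well inside the 72 s limit. The highest contact force I saw was about 22 N.

- **Hanging:** The pail hangs on the hook nearest the hinge and the caddy on the hook nearest the staple. The camera views show both bars lying across both prongs.
- **Hasp:** I swung it by its knob until it pushed back with about 17 N at the end stop. The strap measured about 4.1°, against about 3.4° for the rack, which is within measuring error. The staple comes through the slot.
- **Pin:** I lowered it into the staple until it met about 13 N, then let go and backed away. The last pictures show it upright with its collar on the staple wires.
- **Bystanders:** Before-and-after pictures show the vee block, bush and pliers unmoved, and the gear with only a small difference. In the scene view the tin's patch differed a lot. I think that is only because the caddy used to stand in front of it, since the side view shows the tin unchanged.

**Measurements that disagreed:**
- **Arm position:** My running record of commanded positions drifted about 3 mm from the measured ones. I used measured positions for the pin.
- **Pin tip:** The fixed cameras put it about 3 mm from where the wrist camera did. I relied on the wrist camera, and the pin went in cleanly.

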